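Lay the cover tile over the joint of a model roof

ROBOT

A 6-joint arm with a two-finger parallel gripper is mounted at the origin on the work surface; the furniture and walls round the work are solid. World frame = base frame: x ahead of the robot, y to its left, z up, the work surface at z = 0. Lengths are in m, angles in rad, forces in N, time in s.
With the tool pointing down it reaches from about 0.325 to 0.775 m from the base axis. Payload 9.3 kg.
Tool frame: the origin (TCP) lies midway between the tips of the shut fingers; the grasp point (between the pads) lies 19 mm behind it; z points along the fingers, y is the direction in which the jaws open and shut (so a half turn about z gives the same grasp; the last joint's range is limited). The gripper opens to 85 mm and grips with 20 to 120 N. Pads are 22 mm wide; open, the fingers measure 114 mm over their backs; the gripper's body (76 mm by 85 mm) begins 54 mm behind the grasp point. The pads swing forward as they close: fully open they stand 13 mm farther back than shut.
Start: joints at [-1.348, 0.259, 0.021, 1.334, 0, 1.418], TCP at [0.202, -0.512, 0.231] pointing down, gripper open.
Joint ranges: [-3.04, 3.04], [-0.91, 1.82], [-1.04, 1.36], [-1.92, 1.95], [-1.52, 1.45], [-3.14, 3.14]. Speed limits (rad/s): [2.22, 2.22, 2.79, 3.14, 3.14, 3.14].

INTERFACE

Orientations are given as a unit quaternion [w, x, y, z].
In Python, from station import * gives the robot as it stands.
- The arm moves only by the tool jog_arm, never from a script. Its argument "moves" is a list of rows, each a list of 3 entries, a list of its own where there are three numbers: the shift along the tool's x, y, z in cm, then the turn about the tool's z in rad, then the opening, from 0 (shut) to 1 (fully open). In form: [[[dx, dy, dz], twist, jaw], ...]. A call has 1 to 10 rows; each row is the pose to reach, as a shift and turn from the pose measured when the call began, along the tool's axes at that moment; what a row does not reach only later rows make up. A row lasts 1/10 s, in which the tool goes at most 50 mm and 8.59 degrees, less where a joint would pass 70% of its speed; a pose out of reach is approached as far as the arm can. A call with a gripper value outside its range is refused whole. The fingers move at their own pace and stop on an object; "squeeze" is the grip in N (left out, the last holds). Time passes only in rows, so rows that repeat a pose let the fingers close. It gives the time, the measured TCP pose, the force and the opening at its end, in the units of the state.
- get_obs(): the state, without advancing time (a new reading comes with each control period).
- capture(name): name is "scene" or "top" or "wrist"; returns the picture (480x640x3 uint8, red, green, blue); there is no depth.
- calibration(name): a dict with "fx", "fy", "cx", "cy" (pixels), "R" (3x3) and "t" (3): a world point X has camera coordinates R X + t. Camera axes: x right, y down, z forward; pixel columns grow to the right and rows downward; lengths in m; the calibration is good to about 2 mm. A picture is of the moment at which its call begins: read the wrist's pose just before it. calibration takes no time and is no camera call; for the wrist camera it gives the pose at the moment of the call.
- close_job(): hands the job in, once; it reports no verdict.
The state is a dict: "t": time; "joint_positions": joint angles; "dq": joint speeds; "tau": joint torques, N m; "tcp_pos": TCP position; "tool_rot": TCP orientation; "force": force on the tool from outside, world axes, zero at the start; "ft_torque": the same for the moment, N m; "width": finger opening in m.
Only numpy, scipy, OpenCV 4.12 (cv2) and the standard library are available. Lean on these libraries where they do the work, as an engineer would, in place of code of your own. Each camera call takes 0.05 s, during which the arm holds its last target.

TASK

Two clay trough tiles lie side by side, hollow side up, on the sloping model roof. Lay the loose channel tile, hollow side down as it is, over the joint between them so that one of its flanges stands in each trough, flat on the slope with its lower end at the eaves stop. Let go of it, and leave the small pot and the stamp where they are.

Things in the scene. Friction and masses are not known exactly. Their poses are not given: they have to be found in the camera images.
- roof_deck: Fixed plywood roof deck, 116 mm wide, 112 mm up the slope, pitched 25 degrees, rising away from the robot and to its left. Origin: on its upper face, 40 mm above the table, at the inner face of the eaves stop (strip 14 mm high across the lower edge), on the joint line of the two laid tiles. x up the slope, y across to the left, z square to the deck.
- joint_seat (a point): Where the cover tile's origin belongs, axes as roof_deck: deck x = 45, y = 0, z = 6 mm. The two laid trough tiles (fixed) cover deck x 0 to 90 mm and y 4 to 54 and -54 to -4 mm: 22 mm high, floor 6 mm, flanges 7 mm thick, troughs 36 mm wide. The neighbouring flanges and the 8 mm gap between them measure 22 mm, the cover tile is 38 mm wide inside.
- cover_tile: Loose terracotta channel tile, hollow side down on the table: 90 mm long (its x, pointing roughly away from the robot and to the left), 54 mm wide (its y), 34 mm high; web on top 6 mm thick, flanges 8 mm thick along the long sides, 38 mm apart; about 0.15 kg. Origin: centre of its underside, level with the flange edges; z up. A half turn about z makes no difference.
- frost_pot: Small round frosted pot with lid, 50 mm across, 38 mm high; a bystander. Origin: centre of its underside.
- stamp: Wooden stamp block, 52 x 56 mm, 27 mm high; a bystander. Origin: centre of its underside. (Also in the room: a fixed open drawer left of the robot base, x 60 to 210, y from 185 leftwards, z 155 to 220 mm. An arm whose shoulder is offset to the left strikes it when joint 1 passes about -0.97 rad: keep below -1.0 and lean the tool along the tile.)
There are look-alikes about, which are no part of the job. Of the things that look like the part that bears roof_deck, the larger one is meant.

How it is judged:
At the end, for the whole second after the job is handed in: Cover tile hollow side down over the joint, its flange edges on both trough floors (3 to 9.5 mm above the deck), its lower end within 11 mm of the eaves stop, within 13 mm of the joint line, within 4.5 degrees of the slope and 8 degrees of the joint's direction, released and at rest (x of cover_tile in the frame of roof_deck between 0.039 and 0.056 m and y of cover_tile in the frame of roof_deck between -0.013 and 0.013 m and z of cover_tile in the frame of roof_deck between 0.003 and 0.0095 m and angle between the z axis of cover_tile and the z axis of roof_deck, either way round below 0.08 rad and angle between the x axis of cover_tile and the x axis of roof_deck, either way round below 0.15 rad and linear speed of cover_tile below 0.02 m/s and contact force between cover_tile and the fingers below 0.1 N); the robot touches nothing.
It fails at once if the frosted pot or the stamp is moved more than 30 mm (distance of any of frost_pot, stamp from where it was at the start of the episode above 0.03 m).
It also fails if it takes over 32 s, if anything falls off the work surface, if the arm or the gripper's body presses on something with over 40 N, if the wrist force passes 120 N, or if a joint passes its speed limit or range.

## Working session

There is one attempt and no reset: what is moved stays moved. The work goes in short steps, Python scripts to look and compute and a tool call to move; the robot and the scene stay as the last step left them, time stands still between calls to the robot, and variables do not carry over. Pictures are saved under pics/ and viewed, and the job is handed in when it is done.

Besides the shell and the picture viewer there is one more tool, called after ">>>" in YAML: its name, and indented under it one key for each argument. jog_arm: Moves the arm, as the interface text tells. Its arguments: {"type":"object","properties":{"moves":{"type":"array"},"squeeze":{"type":"number"}},"required":["moves"]}

```bash
ls; mkdir -p pics; python3 - <<'E'
from station import *
import cv2
print(get_obs())
for n in ["scene","top","wrist"]:
    c=calibration(n);print(n,c)
    im=capture(n);cv2.imwrite(f"pics/{n}0.png",im[:,:,::-1])
E
```

```text
pics
{'t': 0.0, 'joint_positions': array([-1.34764196e+00,  2.59214390e-01,  2.07832030e-02,  1.33369873e+00,
       -1.28462948e-05,  1.41818789e+00]), 'dq': array([-0.0005987 , -0.00115462,  0.00242789,  0.00097923,  0.00118387,
       -0.00024055]), 'tau': array([ 7.49378296e-05, -5.55641341e+01,  3.44528353e+01,  1.35510770e-02,
       -8.03548528e-05,  1.57836172e-05]), 'tcp_pos': array([ 0.20176788, -0.51136538,  0.23066254]), 'tool_rot': array([-6.66154954e-04,  9.82401929e-01,  1.86777959e-01, -2.99341542e-05]), 'force': array([-0.29926336, -0.04151384, -0.18933514]), 'ft_torque': array([0.00256686, 0.02831255, 0.08030831]), 'width': 0.08572098543071466}
scene {'fx': 461.15419852964664, 'fy': 461.15419852964664, 'cx': 320.8469090770756, 'cy': 230.50714424588276, 'R': array([[-0.79226782, -0.61015146, -0.00518583],
       [-0.44685536,  0.58597689, -0.67598178],
       [ 0.41549005, -0.5332413 , -0.73690009]]), 't': array([0.28638027, 0.29694297, 0.67347718])}
top {'fx': 566.5354468318649, 'fy': 566.5354468318649, 'cx': 314.95109350029054, 'cy': 243.72560594151892, 'R': array([[-0.01614546, -0.99951644, -0.02657467],
       [-0.99566718,  0.01850616, -0.09112845],
       [ 0.09157618,  0.02498822, -0.9954845 ]]), 't': array([-0.08112049,  0.42064804,  0.95381434])}
wrist {'fx': 407.5945036448177, 'fy': 407.5945036448177, 'cx': 326.48520535437416, 'cy': 245.33781171183654, 'R': array([[ 3.66732879e-01, -9.30325872e-01, -8.75787060e-04],
       [-8.83525724e-01, -3.48578849e-01,  3.12849934e-01],
       [-2.91357668e-01, -1.13958576e-01, -9.49802165e-01]]), 't': array([-0.5505288 , -0.04130704,  0.37992347])}
```

View pics/scene0.png

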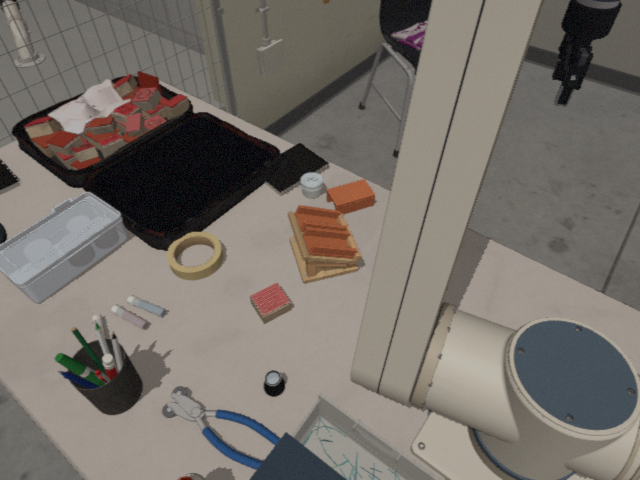

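View pics/top0.png

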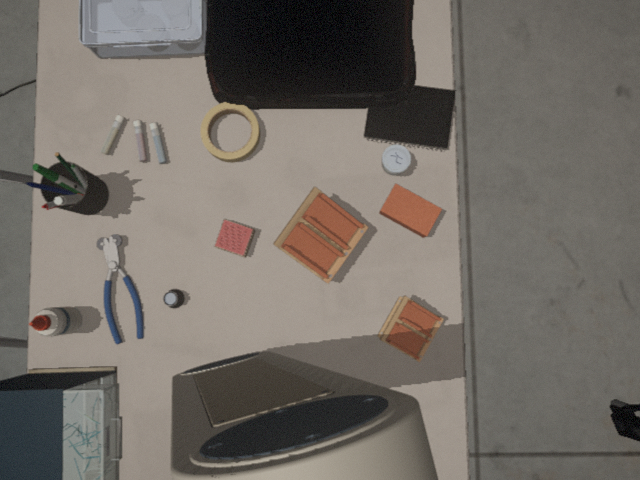

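View pics/wrist0.png

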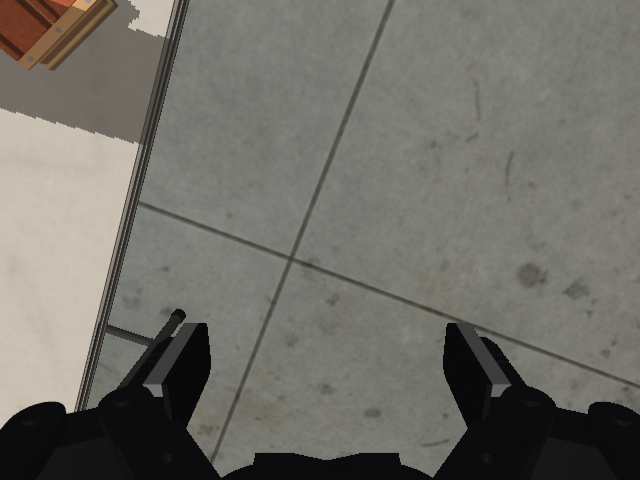

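```bash
python3 - <<'E'
import cv2
t=cv2.imread("pics/top0.png");s=cv2.imread("pics/scene0.png")
cv2.imwrite("pics/topc.png",cv2.resize(t[140:290,260:460],None,fx=4,fy=4,interpolation=cv2.INTER_CUBIC))
cv2.imwrite("pics/scenec.png",cv2.resize(s[150:290,270:400],None,fx=4.2,fy=4.2,interpolation=cv2.INTER_CUBIC))
E
```

```text
(no output)
```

View pics/topc.png

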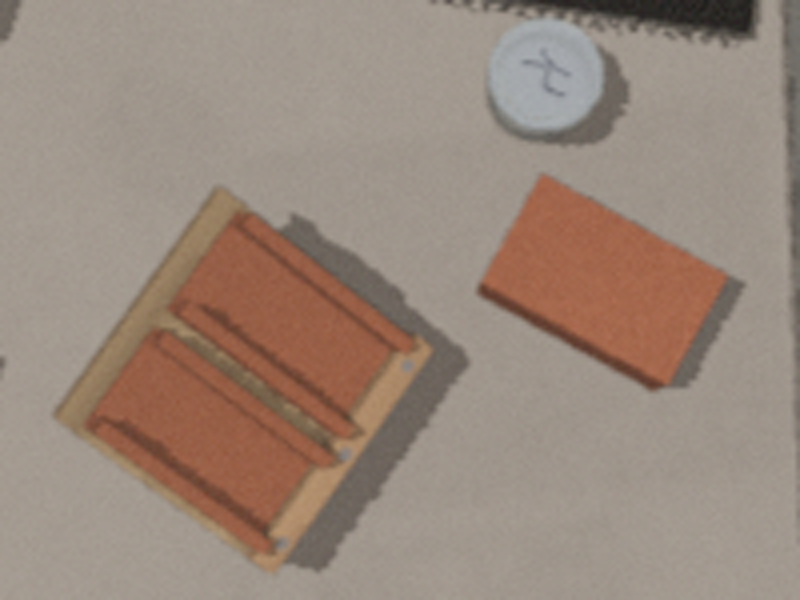

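View pics/scenec.png

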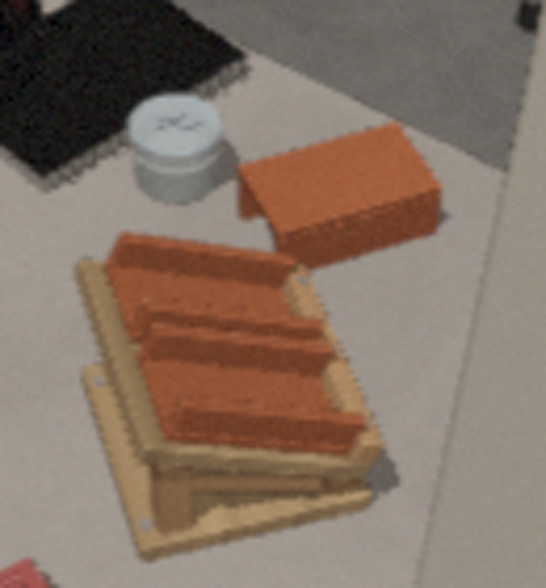

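```bash
cat > h.py <<'E'
import numpy as np,cv2
from station import *
def P(c): return np.array([[c['fx'],0,c['cx']],[0,c['fy'],c['cy']],[0,0,1]])@np.c_[c['R'],c['t']]
def proj(c,X):
    X=np.atleast_2d(X);h=np.c_[X,np.ones(len(X))]@P(c).T;return h[:,:2]/h[:,2:]
def ray_z(c,uv,z):
    uv=np.atleast_2d(uv);o=-c['R'].T@c['t'];out=[]
    for u,v in uv:
        d=c['R'].T@np.array([(u-c['cx'])/c['fx'],(v-c['cy'])/c['fy'],1]);out.append(o+d*(z-o[2])/d[2])
    return np.array(out)
def tri(c1,a,c2,b):
    X=cv2.triangulatePoints(P(c1),P(c2),np.float64(a).T,np.float64(b).T);X=(X[:3]/X[3]).T
    return X,np.linalg.norm(proj(c1,X)-a,axis=1),np.linalg.norm(proj(c2,X)-b,axis=1)
E
python3 - <<'E'
from h import *
T=calibration("top");S=calibration("scene")
a=np.array([(545,175),(725,275),(662,388),(480,288)])/4+[260,140]
b=np.array([(240,167),(395,125),(440,188),(278,238)])/4.2+[270,150]
for k in range(4): 
    r=tri(T,a,S,np.roll(b,k,axis=0)); print(k,r[1].max(),r[2].max())
    if r[1].max()<3: print(r[0])
Z=ray_z(T,a,.034);print(Z, np.linalg.norm(Z-np.roll(Z,1,0),axis=1),Z.mean(0))
d=(Z[0]-Z[1])+(Z[3]-Z[2]);print("yaw",np.arctan2(d[1],d[0]))
sc=np.array([(406,366),(344,455),(281,544)])/4+[260,140]
Z=ray_z(T,sc,.053);print(Z)
# deck upper corners (ridge): crop (222,187),(57,415)
Z=ray_z(T,np.array([(222,187),(57,415)])/4+[260,140],.04+.112*np.sin(np.radians(25)));print(Z)
pot=ray_z(T,[(396,158)],.038);print(pot)
E
```

```text
0 0.9093311788945574 1.1264189481526228
[[ 0.51934746 -0.22902472  0.02682731]
 [ 0.47458968 -0.30405252  0.02673532]
 [ 0.42698219 -0.2749381   0.03021762]
 [ 0.47191053 -0.19956256  0.02697455]]
1 18.588879551738405 21.608694094786255
2 24.99074465007432 29.728497160661174
3 19.102321192712694 22.961095653728993
[[ 0.5173655  -0.22848432  0.034     ]
 [ 0.47299615 -0.30286671  0.034     ]
 [ 0.42561066 -0.27480874  0.034     ]
 [ 0.46953451 -0.19969508  0.034     ]] [0.05582673 0.08661051 0.05506937 0.0870136 ] [ 0.4713767  -0.25146371  0.034     ]
yaw 1.0373131554148645
[[ 0.43483311 -0.16659416  0.053     ]
 [ 0.39842258 -0.14021919  0.053     ]
 [ 0.36222645 -0.11358365  0.053     ]]
[[ 0.50476091 -0.09251812  0.08733325]
 [ 0.41397826 -0.02518087  0.08733325]]
[[ 0.56088962 -0.22886834  0.038     ]]
```

```bash
python3 - <<'E'
from h import *
import itertools
T=calibration("top");S=calibration("scene")
print(-T['R'].T@T['t'],-S['R'].T@S['t'])
box=np.array(list(itertools.product([.06,.21],[.185],[.155,.22])))
j=-1.348;l=np.array([-np.sin(j),np.cos(j)])
ax=np.array([[*(l*s),z] for z in (.1,.18,.25) for s in (0,.1,.2,.3)])
print(np.c_[ax,proj(T,ax),proj(S,ax)].round(3))
print(np.c_[box,proj(T,box),proj(S,box)].round(3))
t=cv2.imread("pics/top0.png");s=cv2.imread("pics/scene0.png")
o=np.vstack([cv2.resize(t[330:],(800,187)),cv2.resize(s[250:,240:],(800,460)[:2])])[:600]
for im,c,nm in ((t,T,'t'),(s,S,'s')):
    B=np.array(list(itertools.product([.06,.21],[.185,.35],[.155,.22])))
    p=proj(c,B).round().astype(int)
    for i,k in itertools.combinations(range(8),2):
        if (np.abs(B[i]-B[k])>1e-6).sum()==1: cv2.line(im,tuple(map(int,p[i])),tuple(map(int,p[k])),(0,255,0),1)
    q=proj(c,ax).round().astype(int)
    for a in q: cv2.circle(im,tuple(map(int,a)),3,(0,0,255),-1)
cv2.imwrite("pics/ov.png",np.hstack([cv2.resize(s,(400,300)),cv2.resize(t,(400,300))]))
cv2.imwrite("pics/ovs.png",s)
E
```

```text
[ 0.33016905 -0.11269996  0.98568465] [0.07975737 0.35985947 0.69849854]
[[0.00000e+00 0.00000e+00 1.00000e-01 2.59391e+02 5.16649e+02 5.40635e+02
  4.06842e+02]
 [9.80000e-02 2.20000e-02 1.00000e-01 2.44482e+02 4.50229e+02 4.64001e+02
  3.76303e+02]
 [1.95000e-01 4.40000e-02 1.00000e-01 2.29898e+02 3.85251e+02 3.94069e+02
  3.48435e+02]
 [2.93000e-01 6.60000e-02 1.00000e-01 2.15627e+02 3.21670e+02 3.29996e+02
  3.22901e+02]
 [0.00000e+00 0.00000e+00 1.80000e-01 2.52124e+02 5.39376e+02 5.64239e+02
  3.79952e+02]
 [9.80000e-02 2.20000e-02 1.80000e-01 2.35789e+02 4.65935e+02 4.78482e+02
  3.47609e+02]
 [1.95000e-01 4.40000e-02 1.80000e-01 2.19845e+02 3.94249e+02 4.00964e+02
  3.18373e+02]
 [2.93000e-01 6.60000e-02 1.80000e-01 2.04277e+02 3.24256e+02 3.30552e+02
  2.91817e+02]
 [0.00000e+00 0.00000e+00 2.50000e-01 2.44418e+02 5.63475e+02 5.89558e+02
  3.51107e+02]
 [9.80000e-02 2.20000e-02 2.50000e-01 2.26593e+02 4.82551e+02 4.93857e+02
  3.17143e+02]
 [1.95000e-01 4.40000e-02 2.50000e-01 2.09234e+02 4.03747e+02 4.08217e+02
  2.86751e+02]
 [2.93000e-01 6.60000e-02 2.50000e-01 1.92324e+02 3.26980e+02 3.31130e+02
  2.59394e+02]]
[[6.00000e-02 1.85000e-01 1.55000e-01 1.25237e+02 4.88781e+02 4.39724e+02
  4.90519e+02]
 [6.00000e-02 1.85000e-01 2.20000e-01 1.07444e+02 5.05562e+02 4.52379e+02
  4.72677e+02]
 [2.10000e-01 1.85000e-01 1.55000e-01 1.26736e+02 3.81929e+02 3.26169e+02
  4.04521e+02]
 [2.10000e-01 1.85000e-01 2.20000e-01 1.09393e+02 3.89293e+02 3.26367e+02
  3.80664e+02]]
```

View pics/ovs.png

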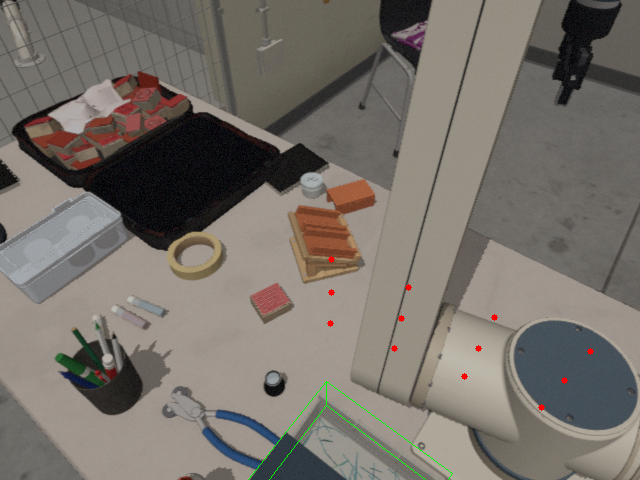

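>>> jog_arm:
  moves:
    - [[-5,-3,-3],0,1]
    - [[-9,-6,-6],0,1]
    - [[-13,-9,-9],0,1]
    - [[-17,-12,-9],0,1]
    - [[-20,-13,-9],0,1]
    - [[-20,-13,-9],0,1]

```text
t: 0.75
tcp_pos: [-0.0357, -0.4635, 0.3216]
tool_rot: [-0.0, 0.983, 0.185, -0.001]
force: [0.7, -0.5, -0.8]
width: 0.0855
```

```bash
python3 - <<'E'
from h import *
o=get_obs();print(o['t'],o['joint_positions'].round(3),o['tcp_pos'].round(4),o['tool_rot'].round(4))
cv2.imwrite("pics/w1.png",capture("wrist")[:,:,::-1])
E
```

```text
0.75 [-1.828e+00  9.900e-02  4.700e-02  1.519e+00 -1.000e-03  9.420e-01] [-0.0357 -0.4635  0.3216] [-1.000e-04  9.828e-01  1.848e-01 -7.000e-04]
```

View pics/w1.png

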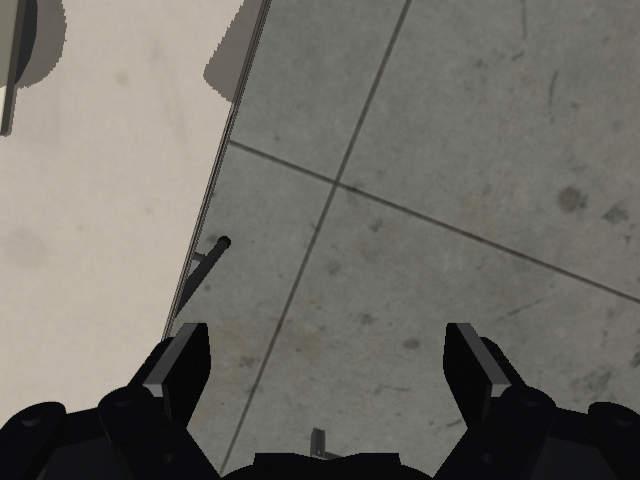

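>>> jog_arm:
  moves:
    - [[2,-4,0],0,1]
    - [[4,-8,0],0,1]
    - [[6,-12,0],0,1]
    - [[8,-16,0],0,1]
    - [[9.6,-20,0],0,1]
    - [[9.6,-20,0],0,1]

```text
t: 1.4
tcp_pos: [-0.0166, -0.2388, 0.3217]
tool_rot: [0.0, 0.983, 0.185, -0.001]
force: [-0.6, 0.0, -0.1]
width: 0.0855
```

```bash
python3 - <<'E'
from h import *
o=get_obs();print(o['t'],o['joint_positions'].round(3),o['tcp_pos'].round(4),o['tool_rot'].round(4))
E
```

```text
1.4 [-1.996e+00 -3.030e-01 -2.950e-01  1.577e+00 -1.000e-03  7.740e-01] [-0.0166 -0.2388  0.3217] [ 3.000e-04  9.827e-01  1.850e-01 -9.000e-04]
```

>>> jog_arm:
  moves:
    - [[-5,1,0],0,1]
    - [[-10,1,3],0,1]
    - [[-14,2,6],0,1]
    - [[-18,2,10],0,1]
    - [[-22,2,14],0,1]
    - [[-22,2,15],0,1]
    - [[-22,2,15],0,1]

```text
t: 2.1
tcp_pos: [-0.2144, -0.3376, 0.1684]
tool_rot: [-0.001, 0.983, 0.185, 0.002]
force: [0.3, 0.2, 0.5]
width: 0.0853
```

```bash
python3 - <<'E'
from h import *
o=get_obs();print(o['t'],o['joint_positions'].round(3),o['tcp_pos'].round(4),o['tool_rot'].round(4))
cv2.imwrite("pics/w2.png",capture("wrist")[:,:,::-1])
E
```

```text
2.1 [-2.347  0.037 -0.413  1.126 -0.     0.423] [-0.2144 -0.3376  0.1684] [-0.0015  0.9828  0.1846  0.0019]
```

View pics/w2.png

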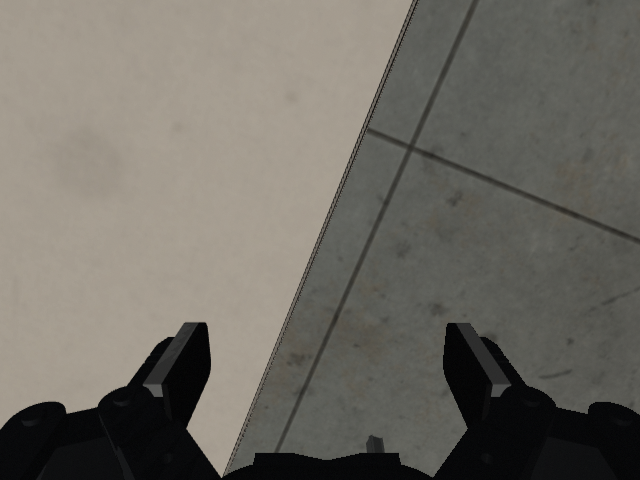

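```bash
python3 - <<'E'
import numpy as np
from scipy.optimize import least_squares
D=[([-1.348,.2592,.0208],[.2018,-.5114,.2307]),([-1.828,.099,.047],[-.0357,-.4635,.3216]),([-1.996,-.303,-.295],[-.0166,-.2388,.3217]),([-2.347,.037,-.413],[-.2144,-.3376,.1684])]
def f(p):
    L1,L2,h,s0,d=p;r=[]
    for j,x in D:
        a=j[0];R=np.array([np.cos(a),np.sin(a)]);l=np.array([-np.sin(a),np.cos(a)])
        s=s0+L1*np.sin(j[1])+L2*np.cos(j[1]-j[2]);z=h+L1*np.cos(j[1])-L2*np.sin(j[1]-j[2])
        r+=list(s*R+d*l-x[:2])+[z-x[2]]
    return r
s=least_squares(f,[.6,.5,0,0,.08]);print(s.x,np.abs(s.fun).max())
E
```

```text
[ 0.59435001  0.40116682 -0.24947079  0.00190606  0.08352509] 0.004270029123560115
```

>>> jog_arm:
  moves:
    - [[-4,3,0],0,1]

```text
t: 2.25
tcp_pos: [-0.2369, -0.3778, 0.1716]
tool_rot: [-0.001, 0.983, 0.185, 0.002]
force: [-1.0, -0.4, 0.4]
width: 0.0855
```

```bash
cat >> h.py <<'E'
from scipy.spatial.transform import Rotation as Ro
def st():
    o=get_obs();q=o['tool_rot'];M=Ro.from_quat([q[1],q[2],q[3],q[0]]).as_matrix();t=M[:,2]
    j=o['joint_positions']
    print(round(o['t'],2),'j',j.round(3),'dq',o['dq'].round(2),'tcp',o['tcp_pos'].round(3),'xyaw',round(np.arctan2(M[1,0],M[0,0]),3),
     'lean deg',round(np.degrees(np.arccos(-t[2])),2),'lyaw',round(np.arctan2(t[1],t[0]),2),'sum',round(j[1]-j[2]+j[3]-np.pi/2,4))
    return o,M
E
python3 -c "
from h import *
st()"
```

```text
2.25 j [-2.32   0.113 -0.32   1.143 -0.     0.45 ] dq [0.27 0.94 1.07 0.06 0.01 0.28] tcp [-0.237 -0.378  0.172] xyaw 0.372 lean deg 0.28 lyaw 0.84 sum 0.0049
```

```bash
python3 - <<'E'
from h import *
S=calibration("scene")
for z in np.arange(.2,.5,.05): print(z,proj(S,[[.202,-.511,z]]).round(0))
print(ray_z(S,[(415,445)],.02))
c=capture("scene");cv2.imwrite("pics/s2.png",c[:,:,::-1])
cv2.imwrite("pics/t2.png",capture("top")[:,:,::-1])
E
```

```text
0.2 [[549. 111.]]
0.25 [[559.  88.]]
0.3 [[570.  62.]]
0.35 [[581.  34.]]
0.39999999999999997 [[594.   3.]]
0.44999999999999996 [[609. -32.]]
[[0.10934534 0.11146717 0.02      ]]
```

View pics/s2.png

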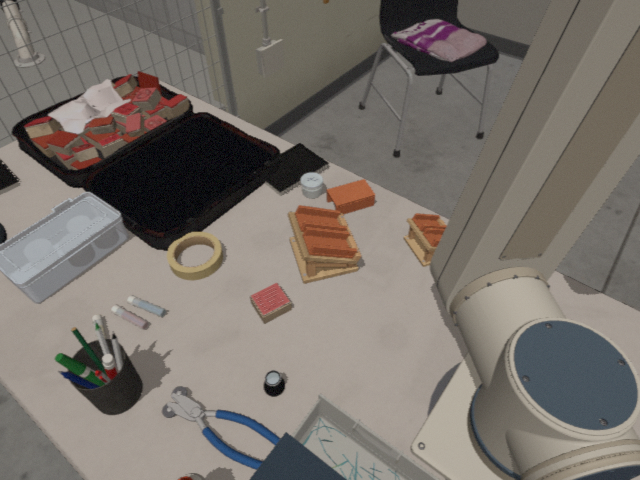

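View pics/t2.png

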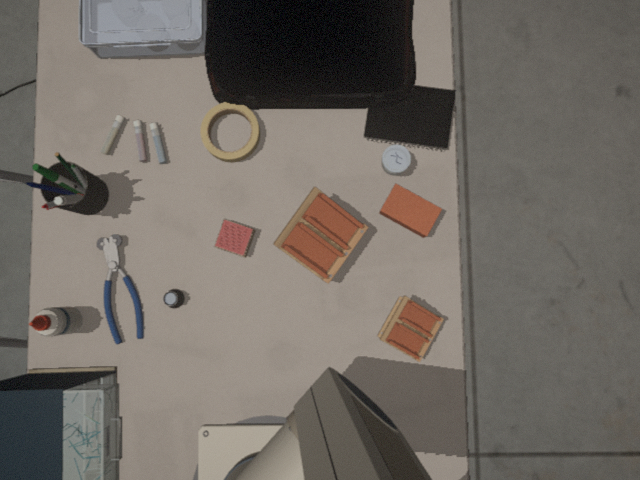

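>>> jog_arm:
  moves:
    - [[0,-3,-4],0,1]
    - [[-2,-6,-8],0,1]
    - [[-3,-9,-12],0,1]
    - [[-4,-13,-16],0,1]
    - [[-5,-16,-18],0,1]
    - [[-5,-16,-18],0,1]

```text
t: 2.95
tcp_pos: [-0.3485, -0.2515, 0.3554]
tool_rot: [0.001, 0.983, 0.184, -0.003]
force: [0.8, -0.2, 0.0]
width: 0.0852
```

```bash
python3 - <<'E'
from h import *
st()
cv2.imwrite("pics/w3.png",capture("wrist")[:,:,::-1])
E
```

```text
2.95 j [-2.712e+00  3.700e-02  6.400e-02  1.591e+00 -1.000e-03  6.000e-02] dq [ 0.07  0.01 -0.1  -0.06  0.03  0.09] tcp [-0.349 -0.252  0.355] xyaw 0.37 lean deg 0.38 lyaw -2.8 sum -0.0066
```

View pics/w3.png

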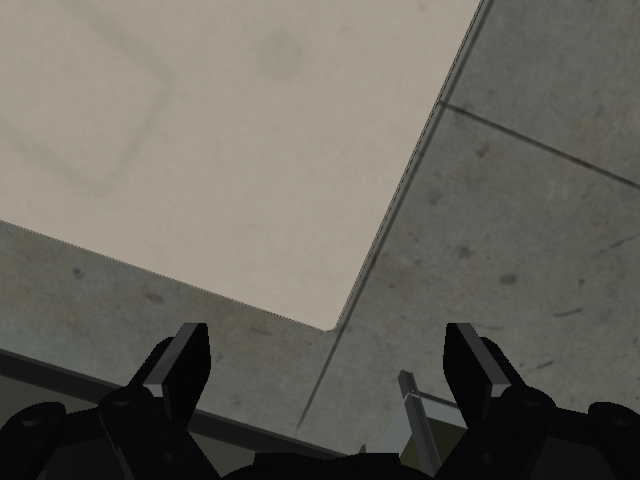

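```bash
python3 - <<'E'
from h import *
c=calibration("wrist")
print(ray_z(c,[(335,330),(0,222),(480,0)],0))
for z in (-.75,-.8,-.9): print(z,ray_z(c,[(0,350),(150,400),(300,445),(405,375),(430,470)],z).round(2).tolist())
for z in (-.3,0,.2): print(z,ray_z(c,[(405,375),(430,470)],z).round(2).tolist())
c=calibration("scene")
print(ray_z(c,[(397,152),(363,103),(480,133)],-.8).round(2).tolist())
E
```

```text
[[-0.53698467 -0.3400421   0.        ]
 [-0.54598294  0.10932086  0.        ]
 [-0.10978935 -0.33767352  0.        ]]
-0.75 [[-1.44, 0.56, -0.75], [-1.46, 0.01, -0.75], [-1.45, -0.57, -0.75], [-1.02, -0.82, -0.75], [-1.38, -1.1, -0.75]]
-0.8 [[-1.48, 0.59, -0.8], [-1.5, 0.02, -0.8], [-1.5, -0.59, -0.8], [-1.05, -0.84, -0.8], [-1.43, -1.13, -0.8]]
-0.9 [[-1.58, 0.65, -0.9], [-1.6, 0.04, -0.9], [-1.59, -0.62, -0.9], [-1.11, -0.89, -0.9], [-1.52, -1.2, -0.9]]
-0.3 [[-0.75, -0.6, -0.3], [-0.98, -0.78, -0.3]]
0 [[-0.57, -0.46, 0.0], [-0.71, -0.57, 0.0]]
0.2 [[-0.45, -0.37, 0.2], [-0.54, -0.43, 0.2]]
[[0.95, -1.41, -0.8], [1.35, -1.68, -0.8], [0.67, -1.82, -0.8]]
```

>>> jog_arm:
  moves:
    - [[-1,-5,0],0,1]
    - [[-2,-10,0],0,1]
    - [[-3,-15,0],0,1]
    - [[-2,-19,0],0,1]
    - [[-1,-24,0],0,1]
    - [[1,-28,0],0,1]
    - [[2,-33,0],0,1]
    - [[3,-37,0],0,1]

```text
t: 3.8
tcp_pos: [-0.4298, -0.1171, 0.3537]
tool_rot: [-0.019, 0.983, 0.184, -0.001]
force: [1.1, 0.9, -0.9]
width: 0.0853
```

```bash
python3 - <<'E'
from h import *
st()
E
```

```text
3.8 j [-3.039  0.069  0.094  1.591 -0.037 -0.268] dq [-0.01  0.01  0.01 -0.   -0.   -0.  ] tcp [-0.43  -0.117  0.354] xyaw 0.37 lean deg 2.13 lyaw 1.79 sum -0.0042
```

>>> jog_arm:
  moves:
    - [[27,-96,0],0,1]

```text
t: 3.9
tcp_pos: [-0.4307, -0.1078, 0.3554]
tool_rot: [-0.034, 0.982, 0.184, 0.001]
force: [0.8, 0.3, 0.6]
width: 0.0853
```

```bash
python3 -c "
from h import *
st()"
```

```text
3.9 j [-3.04   0.069  0.097  1.594 -0.068 -0.269] dq [-0.   -0.01  0.03  0.03 -0.34 -0.01] tcp [-0.431 -0.108  0.355] xyaw 0.37 lean deg 3.92 lyaw 1.74 sum -0.0045
```

>>> jog_arm:
  moves:
    - [[27,-96,0],0,1]
    - [[27,-96,0],0,1]
    - [[27,-96,0],0,1]

```text
t: 4.2
tcp_pos: [-0.4313, -0.0965, 0.3655]
tool_rot: [-0.053, 0.982, 0.184, 0.002]
force: [0.7, -0.8, 0.0]
width: 0.0856
```

```bash
python3 -c "
from h import *
st()"
```

```text
4.2 j [-3.04   0.07   0.12   1.617 -0.106 -0.269] dq [ 0.    0.    0.08  0.08 -0.   -0.  ] tcp [-0.431 -0.097  0.366] xyaw 0.369 lean deg 6.07 lyaw 1.72 sum -0.0048
```

```bash
cat > kin.py <<'E'
import numpy as np
from scipy.spatial.transform import Rotation as Ro
def rz(a):return Ro.from_euler('z',a).as_matrix()
def ry(a):return Ro.from_euler('y',a).as_matrix()
def rx(a):return Ro.from_euler('x',a).as_matrix()
# p: h,L1,L2,c3,lat,z5,L5,j5sign ; frame after j1: x radial, y left, z up
P0=dict(h=.18,L1=.594,L2=.401,c=0.,lat=.0835,r5=0.,z5=.13,L5=.30)
def fk(q,p=P0):
    # pitch: rotation about y by +a tips z axis toward +x (forward)
    R1=rz(q[0]);
    pt=np.array([0,p['lat'],p['h']])
    pt=pt+ry(q[1])@[0,0,p['L1']]
    pt=pt+ry(q[1]-q[2]+p['c'])@[p['L2'],0,0]
    R=ry(q[1]-q[2]+q[3]-np.pi/2)       # identity at tool down
    pt=pt+R@[p['r5'],0,-p['z5']]
    R=R@rx(p.get('s5',1)*q[4])
    pt=pt+R@[0,0,-p['L5']]
    # tool: z down, x yaw = j1-j6+pi
    T=R1@R@rz(-q[5]+np.pi)@np.diag([1,-1,-1.])
    return R1@pt,T
E
cat >> h.py <<'E'
import json
def log():
    o,M=st();open('log.jsonl','a').write(json.dumps([o['joint_positions'].tolist(),o['tcp_pos'].tolist(),o['tool_rot'].tolist()])+'\n')
E
python3 - <<'E'
from h import *
from kin import *
log()
o=get_obs();q=o['joint_positions']
for s5 in (1,-1):
    p=dict(P0,s5=s5);x,T=fk(q,p);print(s5,x,o['tcp_pos']);print(T.round(3))
w=o['tool_rot'];print(Ro.from_quat([w[1],w[2],w[3],w[0]]).as_matrix().round(3))
E
```

```text
4.2 j [-3.04   0.07   0.12   1.617 -0.106 -0.269] dq [ 0.    0.    0.08  0.08 -0.   -0.  ] tcp [-0.431 -0.097  0.366] xyaw 0.369 lean deg 6.07 lyaw 1.72 sum -0.0048
1 [-0.43634743 -0.09639024  0.36461293] [-0.43129746 -0.09654078  0.36553032]
[[ 0.932  0.361 -0.015]
 [ 0.361 -0.927  0.105]
 [ 0.024 -0.103 -0.994]]
-1 [-0.42993611 -0.15948969  0.36461293] [-0.43129746 -0.09654078  0.36553032]
[[ 0.932  0.362  0.006]
 [ 0.361 -0.927 -0.106]
 [-0.033  0.101 -0.994]]
[[ 0.932  0.361 -0.015]
 [ 0.361 -0.927  0.105]
 [ 0.024 -0.103 -0.994]]
```

```bash
cat > plan.py <<'E'
import numpy as np
from kin import *
from scipy.optimize import lsq_linear
lo=np.array([-3.04,-.91,-1.04,-1.92,-1.52,-3.14]);hi=np.array([-1.0,1.82,1.36,1.95,1.45,3.14])
p=dict(P0)
def jac(q):
    x,T=fk(q,p);J=np.zeros((6,6));e=1e-5
    for i in range(6):
        d=q.copy();d[i]+=e;y,S=fk(d,p);J[:3,i]=(y-x)/e;J[3:,i]=Ro.from_matrix(S@T.T).as_rotvec()/e
    return J
W=.56
def push(q,d):
    x,T=fk(q,p);J=jac(q);tgt=np.r_[d*.05,0,0,0];A=J.copy();A[3:]*=W
    r=lsq_linear(A,tgt,(np.minimum(lo-q,-1e-9),np.maximum(hi-q,1e-9)))
    return q+r.x
def tool_t(q): return fk(q,p)[1][:,2]
def wrist_from_t(j1,j2,j3,t):
    a=rz(-j1)@t;j5=np.arcsin(a[1]);sg=np.arctan2(-a[0],-a[2]);return sg+np.pi/2-j2+j3,j5
E
python3 - <<'E'
from plan import *
rng=np.random.default_rng(0)
goal=np.array([.49,.617,-.616])
for al in (0,15,30,45,60,75,85):
    a=np.radians(al);t0=np.array([np.sin(a)*np.cos(1.67),np.sin(a)*np.sin(1.67),-np.cos(a)])
    best=[]
    for k in range(1500):
        q=np.array([*(lo[:3]+(hi-lo)[:3]*rng.random(3)),0,0,0]);
        m=rng.integers(4)
        if m==0:q[0]=lo[0]
        if m==1:q[1]=lo[1]
        if m==2:q[2]=lo[2]
        if m==3:q[2]=hi[2]
        q[3],q[4]=wrist_from_t(*q[:3],t0)
        if rng.random()<.3:  # j4 at limit: adjust j3
            q[2]+=1.95-q[3];q[3]=1.95
        if (q<lo-1e-9).any() or (q>hi+1e-9).any(): continue
        x,T=fk(q,p);w=x-.3*t0
        if x[2]<.06 or np.hypot(*x[:2])<.22 : continue
        for _ in range(6):
            d=rng.normal(size=3);d/=np.linalg.norm(d);q2=push(q,d);dt=tool_t(q2)-t0
            best.append((tool_t(q2)@goal-t0@goal,m,q.round(2),x.round(2),d.round(2),(np.degrees(dt)).round(2)))
    best.sort(key=lambda b:-b[0]);print(al,len(best));[print('  ',b[0].round(4),b[1],b[2],b[3],b[4],b[5]) for b in best[:4]]
E
```

```text
0 1260
   0.0204 0 [-3.04 -0.33 -0.32  1.59  0.    0.  ] [-0.2  -0.1   0.32] [-0.11  0.99  0.1 ] [-0.21  2.11  0.04]
   0.0204 0 [-3.04 -0.04  0.34  1.95  0.    0.  ] [-0.34 -0.12  0.49] [ 0.01  1.   -0.06] [-0.21  2.1   0.04]
   0.0204 0 [-3.04  0.12  0.35  1.79  0.    0.  ] [-0.45 -0.13  0.43] [-0.19  0.98  0.1 ] [-0.21  2.1   0.04]
   0.0202 0 [-3.04  0.3   0.68  1.95  0.    0.  ] [-0.54 -0.14  0.47] [-0.03  0.98 -0.17] [-0.21  2.08  0.04]
15 1236
   0.0135 0 [-3.04 -0.2   0.18  1.95 -0.26  0.  ] [-0.25 -0.03  0.49] [-0.19  0.98  0.05] [-0.2   1.99  0.57]
   0.0133 0 [-3.04 -0.03  0.35  1.95 -0.26  0.  ] [-0.35 -0.04  0.5 ] [-0.25  0.96 -0.09] [-0.2   1.97  0.57]
   0.0133 0 [-3.04  0.9   0.98  1.66 -0.26  0.  ] [-0.86 -0.09  0.16] [-0.23  0.96 -0.16] [-0.2   1.95  0.56]
   0.0132 0 [-3.04  0.13  0.04  1.47 -0.26  0.  ] [-0.47 -0.05  0.31] [-0.02  0.98 -0.21] [-0.2   1.95  0.56]
30 1716
   0.0225 2 [-1.76 -0.76 -1.04  1.8  -0.14  0.  ] [0.08 0.22 0.13] [ 0.91 -0.38  0.18] [0.99 3.28 1.99]
   0.0216 1 [-2.04 -0.91 -0.98  1.95 -0.27  0.  ] [0.12 0.22 0.14] [0.98 0.12 0.16] [1.92 1. 
[... 1261 characters left out ...]
0.13] [ 0.19 -0.22  0.96] [ 0.87 -0.32 -1.41]
   0.0167 3 [-1.09  0.88 -0.03  1.95  0.37  0.  ] [ 0.31 -0.19  0.13] [0.61 0.02 0.79] [ 0.78 -0.26 -1.19]
   0.0162 3 [-1.09  0.88 -0.03  1.95  0.37  0.  ] [ 0.31 -0.19  0.13] [-0.31 -0.86  0.41] [ 0.72 -0.27 -1.2 ]
85 1494
   0.0238 2 [-2.9   0.04 -1.04  1.51 -1.4   0.  ] [-0.11  0.19  0.33] [ 0.79 -0.39 -0.48] [ 0.82 -0.09 -1.65]
   0.0223 3 [-1.04  0.85 -0.24  1.95  0.43  0.  ] [ 0.3  -0.09  0.18] [ 0.64 -0.48  0.6 ] [ 1.07 -0.03 -1.25]
   0.0166 2 [-1.07  0.06 -1.03  1.95  0.4   0.  ] [0.09 0.26 0.38] [ 0.85  0.48 -0.19] [ 1.69  0.14 -0.06]
   0.016 3 [-1.04  0.1  -0.99  1.95  0.43  0.  ] [0.1  0.24 0.38] [ 0.82  0.55 -0.18] [1.78 0.16 0.09]
```

```bash
nproc; cat > plan2.py <<'E'
from plan import *
import heapq,pickle
from multiprocessing import Pool
hi=hi.copy();hi[0]=3.04
W=.56
def ok(q,t):
    x,T=fk(q,p)
    if q[0]>-1.0: return False
    b=x-.30*t   # j5 axis
    for f in np.linspace(0,1,7):
        y=x+(b-x)*f; R=.0 if f==0 else .07
        rad=.06 if f<.3 else .075
        if y[2]-(.03 if f<.2 else .06)<0.01 and y[0]>-.62 and y[1]>-.42: return False
        if np.hypot(y[0],y[1])<.10+rad and y[2]<.29+rad: return False
        if y[1]>.185-rad and -.02-rad<y[0]<.21+rad and .10-rad<y[2]<.23+rad: return False
        # upper arm line
        u=rz(-q[0])@y
        e=np.array([.594*np.sin(q[1]),.2,.18+.594*np.cos(q[1])]);s0=np.array([0,.2,.18])
        k=np.clip((u-s0)@(e-s0)/.353,0,1);c=s0+k*(e-s0)
        if np.linalg.norm(u-c)<.08+rad: return False
        if np.linalg.norm(y)>1.2: return False
    return True
def effects(t,n,seed):
    rng=np.random.default_rng(seed);out=[]
    for _ in range(n):
        m=rng.integers(5)
        q=np.array([rng.uniform(-3.04,-1.0),rng.uniform(lo[1],hi[1]),rng.uniform(lo[2],hi[2]),0,0,0.])
        side=None
        if m==0:i,q[0],s=0,-3.04,-1
        if m==1:i,q[1],s=1,-.91,-1
        if m==2:i,q[2],s=2,-1.04,-1
        if m==3:i,q[2],s=2,1.36,1
        q[3],q[4]=wrist_from_t(*q[:3],t)
        if m==4:
            q[2]+=1.95-q[3];q[3]=1.95;i,s=3,1
        if (q<lo-1e-9).any() or (q>hi+1e-9).any(): continue
        if not ok(q,t): continue
        A=jac(q);A[3:]*=W
        Q,_=np.linalg.qr(np.delete(A,i,1),mode='complete');nv=Q[:,5]
        if nv@A[:,i]*s<0: nv=-nv
        d=nv[:3]/np.linalg.norm(nv[:3])
        drot=-nv[3:]*(nv[:3]@d)*.05/W
        dt=np.cross(drot,t)
        out.append((dt,q,d,m))
    return out
def job(a): 
    t,k=a;return effects(t,3000,k)
E
cat > run2.py <<'E'
from plan2 import *
nodes=[]
for th in range(0,91,6):
    nn=max(1,int(round(2*np.pi*np.sin(np.radians(th))/np.radians(8))))
    for y in np.arange(nn)*2*np.pi/nn: nodes.append((np.radians(th),y))
T=np.array([[np.sin(a)*np.cos(y),np.sin(a)*np.sin(y),-np.cos(a)] for a,y in nodes])
if __name__=="__main__":
    with Pool() as P: E=P.map(job,[(t,i) for i,t in enumerate(T)],chunksize=4)
    pickle.dump((T,E),open('eff.pkl','wb'));print(len(T),np.mean([len(e) for e in E]))
E
time timeout 570 python3 run2.py
```

```text
4
451 903.6873614190687
real	7m45.883s
user	29m42.426s
sys	0m2.989s
```

```bash
cat > dij.py <<'E'
from plan2 import *
T,E=pickle.load(open('eff.pkl','rb'))
left=np.array([.8415,.5403,0])
th=np.arccos(-T[:,2]);yw=np.arctan2(T[:,1],T[:,0])
goal=(T@left>=.63)&(th<np.radians(66))&(np.abs(yw-.95)<.4)
print(goal.sum(),[len(E[i]) for i in range(0,451,40)])
G={}
for i,t in enumerate(T):
    if not E[i]: continue
    D=np.array([e[0] for e in E[i]]);nr=np.linalg.norm(D,axis=1)
    for k in np.where(T@t>np.cos(np.radians(11)))[0]:
        if k==i: continue
        v=T[k]-t;L=np.linalg.norm(v);v/=L
        pr=D@v;al=pr/np.maximum(nr,1e-9)
        c=np.where(al>.9,pr,0);b=c.argmax()
        if c[b]>.006: G.setdefault(i,[]).append((k,L/c[b],b))
start=0;dist={start:0};prev={};h=[(0,start)]
while h:
    d,i=heapq.heappop(h)
    if d>dist[i]: continue
    for k,c,b in G.get(i,[]):
        if d+c<dist.get(k,1e9): dist[k]=d+c;prev[k]=(i,b,c);heapq.heappush(h,(d+c,k))
print(len(dist),'reach')
g=[i for i in np.where(goal)[0] if i in dist];print(len(g))
for i in sorted(g,key=lambda i:dist[i])[:3]:
    print('goal',np.degrees(th[i]).round(),yw[i].round(2),T[i]@left,dist[i]);path=[]
    while i in prev: path.append((i,prev[i]));i=prev[i][0]
    for k,(a,b,c) in path[::-1]:
        e=E[a][b];print('  th %.0f yaw %.2f -> th %.0f yaw %.2f calls %.1f m%d q %s tcp %s d %s'%(np.degrees(th[a]),yw[a],np.degrees(th[k]),yw[k],c,e[3],e[1][:5].round(2),fk(e[1],p)[0].round(2),e[2].round(2)))
E
python3 dij.py
```

```text
14 [793, 1059, 1010, 1008, 414, 360, 319, 270, 360, 590, 867, 1001]
451 reach
14
goal 42.0 0.84 0.6454397391138739 33.458790941899466
  th 0 yaw 0.00 -> th 6 yaw 1.26 calls 3.1 m0 q [-3.04  1.17  1.17  1.57  0.  ] tcp [-0.93 -0.18 -0.02] d [-0.1   0.99 -0.  ]
  th 6 yaw 1.26 -> th 12 yaw 1.40 calls 2.9 m0 q [-3.04  1.65  1.09  1.06 -0.1 ] tcp [-0.91 -0.15 -0.5 ] d [-0.1   0.99  0.  ]
  th 12 yaw 1.40 -> th 12 yaw 0.70 calls 3.5 m4 q [-1.01  0.85  1.08  1.95  0.14] tcp [ 0.52 -0.59  0.24] d [ 0.43 -0.62  0.66]
  th 12 yaw 0.70 -> th 18 yaw 0.90 calls 3.5 m0 q [-3.04  1.47  1.32  1.6  -0.12] tcp [-0.9  -0.14 -0.24] d [-0.1   0.99 -0.  ]
  th 18 yaw 0.90 -> th 24 yaw 1.05 calls 3.3 m0 q [-3.04  1.48  1.14  1.45 -0.22] tcp [-0.87 -0.11 -0.31] d [-0.1   0.99  0.  ]
  th 24 yaw 1.05 -> th 30 yaw 1.14 calls 3.2 m0 q [-3.04  0.45 -0.06  1.32 -0.34] tcp [-0.51 -0.04  0.12] d [-0.1   0.99 -0.  ]
  th 30 yaw 1.14 -> th 30 yaw 0.86 calls 3.5 m4 q [-1.03  0.94  1.    1.95  0.42] tcp [ 0.57 -0.54  0.17] d [ 0.35 -0.73  0.59]
  th 30 yaw 0.86 -> th 36 yaw 0.97 calls 3.5 m0 q [-3.04  1.59  1.29  1.6
[... 2232 characters left out ...]
4 q [-1.35 -0.78 -0.17  1.95  0.35] tcp [0.18 0.04 0.43] d [0.87 0.44 0.23]
  th 30 yaw -0.29 -> th 36 yaw -0.24 calls 2.9 m4 q [-1.37 -0.87 -0.23  1.95  0.46] tcp [0.21 0.07 0.42] d [0.82 0.51 0.27]
  th 36 yaw -0.24 -> th 42 yaw 0.00 calls 5.4 m4 q [-1.05 -0.6   0.25  1.95  0.44] tcp [0.24 0.01 0.61] d [0.85 0.53 0.04]
  th 42 yaw 0.00 -> th 48 yaw 0.19 calls 5.4 m4 q [-1.02 -0.61  0.21  1.95  0.61] tcp [0.27 0.05 0.62] d [0.84 0.54 0.03]
  th 48 yaw 0.19 -> th 48 yaw 0.38 calls 3.5 m2 q [-1.51  0.24 -1.04  0.44  0.83] tcp [ 0.32 -0.19  0.04] d [ 0.09  0.8  -0.6 ]
  th 48 yaw 0.38 -> th 48 yaw 0.57 calls 3.4 m2 q [-1.13  0.24 -1.04  0.21  0.84] tcp [ 0.4  -0.12  0.04] d [-0.16  0.79 -0.59]
```

```bash
cat > dij2.py <<'E'
from plan2 import *
from scipy.spatial import cKDTree
import sys
T,E=pickle.load(open('eff.pkl','rb'))
left=np.array([.8415,.5403,0]);tree=cKDTree(T)
# subset per node: per mode & direction bin keep the strongest (tangent dirs)
S=[]
for i,t in enumerate(T):
    ex=np.cross([0,0,1.],t);ex=ex/np.linalg.norm(ex) if np.linalg.norm(ex)>1e-6 else np.array([1.,0,0]);ey=np.cross(t,ex)
    best={}
    for j,e in enumerate(E[i]):
        n=np.linalg.norm(e[0])
        if n<.01 or fk(e[1],p)[0][2]<.03: continue
        k=(e[3],int(np.degrees(np.arctan2(e[0]@ey,e[0]@ex))//12))
        if k not in best or n>best[k][0]: best[k]=(n,j)
    S.append([(k[0],j) for k,(n,j) in best.items()])
t0=np.array([0,0,-1.]);key=lambda t,m:(m,)+tuple(np.round(t/.04).astype(int))
h=[(0,0,t0,-1,None)];c=0;seen={};rec={};found=0
while h:
    d,_,t,m,par=heapq.heappop(h);k=key(t,m)
    if k in seen: continue
    seen[k]=(d,t,par)
    th=np.degrees(np.arccos(-t[2]));y=np.arctan2(t[1],t[0])
    if t@left>=.62 and th<68 and abs(y-.95)<.4:
        print('GOAL th %.0f yaw %.2f tl %.2f cost %.1f'%(th,y,t@left,d));found+=1
        kk=(k,None);L=[]
        while kk is not None and kk[0] in seen:
            L.append((seen[kk[0]],));kk=seen[kk[0]][2]
            L[-1]+= (kk[1] if kk else None,)
        for (dd,tt,_),e in L[::-1]:
            print('   %.1f th %.0f yaw %.2f'%(dd,np.degrees(np.arccos(-tt[2])),np.arctan2(tt[1],tt[0])), '' if e is None else 'via m%d q %s tcp %s d %s'%(e[3],e[1][:5].round(2),fk(e[1],p)[0].round(2),e[2].round(2)))
        if found>=int(sys.argv[1]): break
        continue
    if t[2]>0: continue
    i=tree.query(t)[1]
    for mm,j in S[i]:
        e=E[i][j];dt=e[0]-t*(e[0]@t);n=3;t2=t+dt*n;t2/=np.linalg.norm(t2)
        cost=d+n+(5 if mm!=m else 0);c+=1
        if key(t2,mm) not in seen: heapq.heappush(h,(cost,c,t2,mm,(k,e)))
print(len(seen))
E
timeout 500 python3 dij2.py 3
```

```text
GOAL th 39 yaw 0.61 tl 0.62 cost 37.0
   0.0 th 0 yaw 0.00 
   8.0 th 6 yaw -0.78 via m4 q [-2.3  -0.7  -0.32  1.95  0.  ] tcp [ 0.07 -0.05  0.35] d [ 0.8  -0.58  0.11]
   11.0 th 12 yaw -0.48 via m4 q [-1.74 -0.68 -0.2   1.95  0.05] tcp [ 0.09 -0.04  0.4 ] d [ 0.99 -0.14  0.03]
   14.0 th 17 yaw -0.18 via m4 q [-1.1  -0.67 -0.1   1.95  0.08] tcp [0.12 0.01 0.44] d [0.86 0.51 0.08]
   17.0 th 23 yaw -0.07 via m4 q [-1.27 -0.73 -0.26  1.95  0.3 ] tcp [0.16 0.05 0.39] d [0.9  0.41 0.14]
   20.0 th 29 yaw -0.01 via m4 q [-1.3  -0.75 -0.25  1.95  0.4 ] tcp [0.19 0.06 0.4 ] d [0.92 0.38 0.14]
   23.0 th 35 yaw 0.06 via m4 q [-1.01 -0.77 -0.09  1.95  0.44] tcp [0.19 0.1  0.47] d [0.7  0.68 0.21]
   31.0 th 35 yaw 0.26 via m0 q [-3.04  0.25 -0.07  1.88  0.06] tcp [-0.27 -0.13  0.28] d [-0.1   0.99  0.  ]
   34.0 th 36 yaw 0.44 via m0 q [-3.04  0.82  0.31  1.69 -0.08] tcp [-0.52 -0.11  0.04] d [-0.1   0.99  0.  ]
   37.0 th 39 yaw 0.61 via m0 q [-3.04  0.62  0.32  1.86 -0.22] tcp [-0.49 -0.07  0.19] d [-0.1   0.99  0.  ]
GOAL th 40 yaw 0.72 tl 0.64 cost 37.0
   0.0 th 0 yaw 0.00 
   8.0 th 6
[... 1375 characters left out ...]
28  1.95  0.11] tcp [-0.02 -0.13  0.36] d [0.17 0.48 0.86]
   20.0 th 19 yaw 0.21 via m4 q [-1.18 -0.71 -0.25  1.95  0.19] tcp [0.13 0.05 0.39] d [0.88 0.46 0.1 ]
   23.0 th 25 yaw 0.26 via m4 q [-1.01 -0.78 -0.23  1.95  0.27] tcp [0.13 0.09 0.4 ] d [0.66 0.71 0.25]
   26.0 th 31 yaw 0.31 via m4 q [-1.   -0.74 -0.27  1.95  0.41] tcp [0.17 0.11 0.4 ] d [0.77 0.63 0.13]
   29.0 th 37 yaw 0.32 via m4 q [-1.1  -0.76 -0.28  1.95  0.51] tcp [0.2  0.12 0.41] d [0.82 0.56 0.13]
   37.0 th 39 yaw 0.50 via m0 q [-3.04  0.82  0.31  1.69 -0.08] tcp [-0.52 -0.11  0.04] d [-0.1   0.99  0.  ]
   40.0 th 41 yaw 0.65 via m0 q [-3.04  0.62  0.32  1.86 -0.22] tcp [-0.49 -0.07  0.19] d [-0.1   0.99  0.  ]
12753
```

```bash
sed -e "s/^t0=.*;key/a0=np.radians(6.07);t0=np.array([np.sin(a0)*np.cos(1.72),np.sin(a0)*np.sin(1.72),-np.cos(a0)]);key/" -e "s/h=\[(0,0,t0,-1,None)\]/h=[(0,0,t0,0,None)]/" -e "s/(5 if mm!=m/(9 if mm!=m/" -e "s/t@left>=.62/t@left>=.68/" -e "s/abs(y-.95)<.4/abs(y-.92)<.2/" dij2.py > dij3.py; timeout 560 python3 dij3.py 3
```

```text
GOAL th 46 yaw 0.75 tl 0.70 cost 48.0
   0.0 th 6 yaw 1.72 
   12.0 th 3 yaw -0.17 via m4 q [-1.11  0.72  1.02  1.95  0.07] tcp [ 0.42 -0.62  0.32] d [ 0.33 -0.57  0.75]
   15.0 th 9 yaw 0.04 via m4 q [-1.35 -0.71 -0.33  1.95  0.  ] tcp [0.08 0.03 0.35] d [0.91 0.36 0.18]
   18.0 th 15 yaw 0.16 via m4 q [-1.18 -0.71 -0.25  1.95  0.19] tcp [0.13 0.05 0.39] d [0.88 0.46 0.1 ]
   21.0 th 22 yaw 0.18 via m4 q [-1.27 -0.73 -0.26  1.95  0.3 ] tcp [0.16 0.05 0.39] d [0.9  0.41 0.14]
   24.0 th 28 yaw 0.25 via m4 q [-1.   -0.74 -0.27  1.95  0.41] tcp [0.17 0.11 0.4 ] d [0.77 0.63 0.13]
   27.0 th 34 yaw 0.28 via m4 q [-1.1  -0.76 -0.28  1.95  0.51] tcp [0.2  0.12 0.41] d [0.82 0.56 0.13]
   30.0 th 40 yaw 0.29 via m4 q [-1.14 -0.79 -0.28  1.95  0.62] tcp [0.22 0.13 0.42] d [0.83 0.54 0.14]
   42.0 th 41 yaw 0.46 via m0 q [-3.04  0.83  0.48  1.95 -0.07] tcp [-0.52 -0.12  0.12] d [-0.1   0.99  0.  ]
   45.0 th 43 yaw 0.61 via m0 q [-3.04  0.79  0.36  1.85 -0.21] tcp [-0.51 -0.07  0.11] d [-0.1   0.99  0.  ]
   48.0 th 46 yaw 0.75 via m0 q [-3.04  0.72  0.42  1.94 -0.34] tcp [-0.52 -0.04  0.18]
[... 1886 characters left out ...]
 1.95  0.51] tcp [0.2  0.12 0.41] d [0.82 0.56 0.13]
   30.0 th 40 yaw 0.29 via m4 q [-1.14 -0.79 -0.28  1.95  0.62] tcp [0.22 0.13 0.42] d [0.83 0.54 0.14]
   33.0 th 46 yaw 0.31 via m4 q [-1.03 -0.81 -0.14  1.95  0.68] tcp [0.23 0.15 0.49] d [0.75 0.65 0.16]
   36.0 th 51 yaw 0.30 via m4 q [-1.12 -0.87 -0.42  1.95  0.84] tcp [0.25 0.2  0.41] d [0.8  0.58 0.15]
   48.0 th 48 yaw 0.45 via m2 q [-1.    0.05 -1.04  0.19  0.91] tcp [ 0.43 -0.08  0.12] d [-0.09  0.7  -0.71]
   51.0 th 46 yaw 0.62 via m2 q [-1.04  0.23 -1.04  0.14  0.83] tcp [ 0.42 -0.11  0.05] d [-0.22  0.77 -0.6 ]
   54.0 th 45 yaw 0.79 via m2 q [-1.09  0.14 -1.04  0.49  0.83] tcp [ 0.36 -0.04  0.07] d [-0.21  0.71 -0.67]
18493
```

```bash
cat > sim.py <<'E'
from plan import *
from scipy.optimize import least_squares
LO=lo.copy();HI=hi.copy();HI[0]=3.04
def ik(q,x,T,w=.56):
    def f(s):
        y,S=fk(s,p);return np.r_[y-x,w*Ro.from_matrix(S@T.T).as_rotvec()]
    r=least_squares(f,np.clip(q,LO+1e-6,HI-1e-6),bounds=(LO,HI),xtol=1e-10,ftol=1e-12)
    return r.x,np.linalg.norm(r.fun)
def goto(q,x,step=.05):
    x0,T=fk(q,p);n=int(np.ceil(np.linalg.norm(x-x0)/step));bad=0
    for k in range(1,n+1):
        q,e=ik(q,x0+(x-x0)*k/n,T);bad=max(bad,e)
    return q,bad
def call(q,d):
    x,T=fk(q,p);return ik(q,x+np.array(d)/np.linalg.norm(d)*.05,T)[0]
def desc(q):
    t=tool_t(q);x=fk(q,p)[0];return 'q %s tcp %s th %.1f yaw %.2f tl %.3f'%(q.round(2),x.round(3),np.degrees(np.arccos(-t[2])),np.arctan2(t[1],t[0]),t@[.8415,.5403,0])
E
python3 - <<'E'
from sim import *
from h import get_obs
q0=get_obs()['joint_positions'];print(desc(q0))
for j1 in (-1.3,-1.15):
  for s in (-.0,-.03):
   for z in (.34,.38):
    q=q0.copy()
    R=np.array([np.cos(j1),np.sin(j1)]);l=np.array([-np.sin(j1),np.cos(j1)])
    tl=tool_t(q)[:2]@l*.3
    q,b1=goto(q,np.r_[.45*np.array([np.cos(-2.1),np.sin(-2.1)]),.4])
    q,b2=goto(q,np.r_[(.0835+tl)*l+.3*R,.38]);
    q,b3=goto(q,np.r_[(.0835+tl)*l+s*R,z]);print('start',j1,s,z,b1.round(4),b2.round(4),b3.round(4),desc(q))
    for k in range(12):
        x=fk(q,p)[0];q=call(q,np.r_[x[:2]/np.linalg.norm(x[:2]),.1])
        if k%4==3: print(k,desc(q))
E
```

```text
q [-3.04  0.07  0.12  1.62 -0.11 -0.27] tcp [-0.436 -0.096  0.365] th 6.1 yaw 1.72 tl 0.044
start -1.3 -0.0 0.34 0.0 0.0 0.0 q [-1.3  -0.61 -0.36  1.93  0.01  1.47] tcp [0.084 0.023 0.34 ] th 6.1 yaw 1.72 tl 0.044
3 q [-0.14 -0.21 -0.14  1.67  0.1   2.63] tcp [0.276 0.077 0.36 ] th 6.1 yaw 1.72 tl 0.044
7 q [0.03 0.13 0.23 1.68 0.11 2.8 ] tcp [0.468 0.13  0.38 ] th 6.1 yaw 1.72 tl 0.044
11 q [0.1  0.53 0.87 1.92 0.11 2.87] tcp [0.66  0.183 0.4  ] th 6.1 yaw 1.72 tl 0.044
start -1.3 -0.0 0.38 0.0 0.0 0.0164 q [-1.   -0.56 -0.27  1.95  0.03  1.77] tcp [0.096 0.024 0.37 ] th 5.6 yaw 1.79 tl 0.034
3 q [-0.14 -0.18 -0.04  1.74  0.09  2.63] tcp [0.289 0.072 0.39 ] th 5.6 yaw 1.79 tl 0.034
7 q [0.02 0.17 0.35 1.77 0.1  2.79] tcp [0.482 0.12  0.41 ] th 5.6 yaw 1.79 tl 0.034
11 q [0.08 0.53 0.93 1.95 0.1  2.85] tcp [0.667 0.168 0.416] th 5.7 yaw 1.53 tl 0.057
start -1.3 -0.03 0.34 0.0 0.0 0.0018 q [-1.1  -0.64 -0.36  1.95  0.03  1.67] tcp [0.078 0.053 0.34 ] th 6.0 yaw 1.73 tl 0.042
3 q [ 0.19 -0.22 -0.15  1.64  0.11  2.96] tcp [0.242 0.164 0.36 ] th 6.0 yaw 1.73 tl 0.042
7 q [0.36 0.12 0.21 
[... 1388 characters left out ...]
 tcp [0.073 0.066 0.34 ] th 6.0 yaw 1.73 tl 0.042
3 q [ 0.34 -0.23 -0.15  1.62  0.1   3.11] tcp [0.221 0.199 0.36 ] th 6.0 yaw 1.73 tl 0.042
7 q [0.41 0.1  0.2  1.64 0.13 3.14] tcp [0.384 0.299 0.38 ] th 7.6 yaw 1.81 tl 0.043
11 q [0.44 0.49 0.79 1.86 0.15 3.14] tcp [0.551 0.402 0.399] th 8.6 yaw 1.87 tl 0.041
start -1.15 -0.03 0.38 0.0 0.0 0.0148 q [-0.57 -0.58 -0.26  1.95  0.07  2.2 ] tcp [0.081 0.072 0.373] th 5.5 yaw 1.76 tl 0.036
3 q [ 0.35 -0.2  -0.05  1.7   0.1   3.12] tcp [0.231 0.203 0.393] th 5.5 yaw 1.76 tl 0.036
7 q [0.41 0.14 0.32 1.73 0.12 3.14] tcp [0.395 0.302 0.413] th 7.1 yaw 1.84 tl 0.037
11 q [0.44 0.52 0.93 1.95 0.14 3.14] tcp [0.559 0.403 0.426] th 8.2 yaw 1.81 tl 0.046
```

```bash
cat > f.py <<'E'
from sim import *
from h import get_obs
q0=get_obs()['joint_positions']
for nB,j1,s,z in ((0,-1.8,.2,.35),(0,-1.6,.25,.3),(6,-1.6,.25,.3),(10,-1.6,.25,.3),(10,-1.5,.15,.35)):
    q=q0.copy()
    for k in range(nB): q=call(q,[-.1,.995,0])
    R=np.array([np.cos(j1),np.sin(j1)]);l=np.array([-np.sin(j1),np.cos(j1)])
    q,b1=goto(q,np.r_[.45*np.array([np.cos(-2.3),np.sin(-2.3)]),.4])
    t=tool_t(q)
    x=np.r_[(.0835+.3*t[:2]@l)*l+(s+.43*t[:2]@R)*R,z]
    q,b2=goto(q,x)
    q[5]=3.14-1e-6
    print('nB',nB,b1.round(3),b2.round(3),desc(q))
    for k in range(26):
        l=np.array([-np.sin(q[0]),np.cos(q[0]),0]);q=call(q,l)
        if k%5==4: print(k+1,desc(q))
        if q[0]>-1.02: print('stop',k+1,desc(q));break
E
python3 f.py
```

```text
nB 0 0.0 0.0 q [-1.8  -0.34 -0.25  1.76 -0.04  3.14] tcp [ 0.034 -0.17   0.35 ] th 6.1 yaw 1.72 tl 0.044
5 q [-1.69 -0.31 -0.24  1.75  0.14  3.14] tcp [ 0.105 -0.187  0.35 ] th 9.9 yaw 0.50 tl 0.172
10 q [-1.56 -0.27 -0.25  1.7   0.32  3.14] tcp [ 0.178 -0.196  0.35 ] th 19.1 yaw 0.31 tl 0.316
15 q [-1.43 -0.22 -0.26  1.63  0.48  3.14] tcp [ 0.254 -0.197  0.35 ] th 28.3 yaw 0.34 tl 0.462
20 q [-1.27 -0.14 -0.26  1.55  0.64  3.14] tcp [ 0.332 -0.186  0.35 ] th 37.0 yaw 0.44 tl 0.597
25 q [-1.09 -0.04 -0.24  1.48  0.78  3.14] tcp [ 0.414 -0.16   0.35 ] th 44.8 yaw 0.59 tl 0.704
nB 0 0.0 0.0 q [-1.6  -0.26 -0.32  1.61 -0.02  3.14] tcp [ 0.072 -0.207  0.3  ] th 6.1 yaw 1.72 tl 0.044
5 q [-1.47 -0.22 -0.31  1.59  0.16  3.14] tcp [ 0.153 -0.21   0.3  ] th 10.8 yaw 0.70 tl 0.186
10 q [-1.32 -0.17 -0.3   1.54  0.33  3.14] tcp [ 0.237 -0.201  0.3  ] th 19.6 yaw 0.56 tl 0.336
15 q [-1.16 -0.1  -0.29  1.49  0.48  3.14] tcp [ 0.322 -0.179  0.3  ] th 28.4 yaw 0.62 tl 0.476
stop 19 q [-1.02 -0.02 -0.27  1.43  0.6   3.14] tcp [ 0.39 -0.15  0.3 ] th 35.1 yaw 0.72 tl 0.568
nB 6 0.0 0.0 q [-1.6  -0.25
[... 746 characters left out ...]
.0 yaw 1.10 tl 0.469
15 q [-1.14 -0.09 -0.42  1.69  0.59  3.14] tcp [ 0.294 -0.041  0.3  ] th 41.6 yaw 1.02 tl 0.599
stop 19 q [-0.99 -0.01 -0.42  1.62  0.75  3.14] tcp [ 0.355 -0.014  0.3  ] th 49.1 yaw 1.03 tl 0.679
nB 10 0.022 0.04 q [-1.35 -0.39 -0.46  1.95  0.02  3.14] tcp [0.086 0.031 0.315] th 25.6 yaw 1.74 tl 0.168
5 q [-1.26 -0.37 -0.47  1.92  0.24  3.14] tcp [0.148 0.044 0.315] th 28.8 yaw 1.37 tl 0.334
10 q [-1.15 -0.33 -0.5   1.85  0.45  3.14] tcp [0.207 0.062 0.315] th 35.8 yaw 1.15 tl 0.490
15 q [-1.03 -0.28 -0.55  1.76  0.66  3.14] tcp [0.261 0.083 0.315] th 44.5 yaw 1.05 tl 0.622
stop 16 q [-1.01 -0.27 -0.56  1.73  0.7   3.14] tcp [0.271 0.088 0.315] th 46.4 yaw 1.04 tl 0.644
```

```bash
cat > feas.py <<'E'
from sim import *
def tool(t,y):  # tool z=t, tool y close to y
    y=y-t*(y@t);y/=np.linalg.norm(y);return np.column_stack([np.cross(y,t),y,t])
def solve(xg,t,yaw,back=.019,seed=None):
    y=np.array([np.sin(yaw),-np.cos(yaw),0.]);best=None
    for sg in (1,-1):
        T=tool(t,sg*y);x=xg+t*back
        for q in ([-1.,.3,-.3,1.4,.7,1.5],[-1.1,.6,0,1.6,.7,0]):
            r,e=ik(np.array(q),x,T)
            if e<1e-4 and (best is None or r[0]<best[0]): best=r
    return best
if __name__=="__main__":
  for th in (40,45,50,55):
   for ps in (.75,.9,1.0,1.1):
    a=np.radians(th);t=np.array([np.sin(a)*np.cos(ps),np.sin(a)*np.sin(ps),-np.cos(a)]);o=[]
    for nm,X,yw in (('tile',np.array([.4714,-.2515,.02]),1.037),('roof',np.array([.425,-.104,.085]),.935)):
        u=np.array([np.cos(yw),np.sin(yw),0])
        for g in (0,-.02):
            b=solve(X+g*u,t,yw);o.append((nm,g,None if b is None else b.round(2).tolist()))
    print(th,ps,o)
E
python3 feas.py
```

```text
40 0.75 [('tile', 0, [-1.0, 0.52, -0.46, 0.74, 0.68, 1.12]), ('tile', -0.02, [-1.04, 0.53, -0.44, 0.78, 0.68, 1.07]), ('roof', 0, [-0.89, 0.23, -0.72, 0.67, 0.7, 1.34]), ('roof', -0.02, [-0.94, 0.24, -0.71, 0.72, 0.69, -1.87])]
40 0.9 [('tile', 0, [-0.99, 0.56, -0.36, 0.9, 0.66, 1.06]), ('tile', -0.02, [-1.02, 0.58, -0.34, 0.94, 0.65, 1.02]), ('roof', 0, [-0.88, 0.29, -0.64, 0.81, 0.68, -1.86]), ('roof', -0.02, [-0.93, 0.3, -0.62, 0.86, 0.67, -1.93])]
40 1.0 [('tile', 0, [-0.98, 0.6, -0.3, 1.0, 0.63, 1.03]), ('tile', -0.02, [-1.01, 0.61, -0.28, 1.03, 0.62, 0.99]), ('roof', 0, [-0.87, 0.33, -0.58, 0.9, 0.66, -1.9]), ('roof', -0.02, [-0.91, 0.34, -0.57, 0.94, 0.65, -1.96])]
40 1.1 [('tile', 0, [-0.96, 0.63, -0.24, 1.08, 0.6, 1.01]), ('tile', -0.02, [-0.99, 0.64, -0.22, 1.11, 0.59, 0.97]), ('roof', 0, [-0.85, 0.36, -0.52, 0.99, 0.64, 1.22]), ('roof', -0.02, [-0.9, 0.37, -0.52, 1.02, 0.63, -1.98])]
45 0.75 [('tile', 0, [-1.04, 0.55, -0.45, 0.77, 0.76, 1.06]), ('tile', -0.02, [-1.07, 0.57, -0.43, 0.82, 0.75, 1.02]), ('roof', 0, [-0.94, 0.27, -0.74, 0.68, 0.78, 1.28]), ('roof', -0.02, [-0.
[... 1828 characters left out ...]
72, 0.8, 0.92, 1.04])]
55 0.9 [('tile', 0, [-1.08, 0.7, -0.3, 1.08, 0.85, 0.85]), ('tile', -0.02, [-1.11, 0.72, -0.27, 1.12, 0.84, 0.81]), ('roof', 0, [-1.0, 0.44, -0.63, 0.93, 0.89, 1.01]), ('roof', -0.02, [-1.05, 0.46, -0.61, 0.99, 0.87, 0.95])]
55 1.0 [('tile', 0, [-1.06, 0.74, -0.22, 1.2, 0.81, 0.8]), ('tile', -0.02, [-1.09, 0.75, -0.19, 1.24, 0.79, 0.77]), ('roof', 0, [-0.98, 0.48, -0.56, 1.04, 0.85, 0.96]), ('roof', -0.02, [-1.02, 0.5, -0.54, 1.09, 0.83, -2.24])]
55 1.1 [('tile', 0, [-1.04, 0.78, -0.14, 1.3, 0.76, -2.37]), ('tile', -0.02, [-1.07, 0.79, -0.12, 1.34, 0.75, -2.4]), ('roof', 0, [-0.96, 0.52, -0.49, 1.15, 0.81, 0.92]), ('roof', -0.02, [-1.0, 0.53, -0.47, 1.19, 0.79, 0.87])]
```

```bash
cat > f2.py <<'E'
from sim import *
from h import get_obs
q0=get_obs()['joint_positions']
for nB,j1,s,z in ((4,-1.9,.22,.35),(8,-1.9,.22,.35),(8,-1.75,.22,.35),(12,-1.8,.22,.35)):
    q=q0.copy()
    for k in range(nB): q=call(q,[-.1,.995,0])
    R=np.array([np.cos(j1),np.sin(j1)]);l=np.array([-np.sin(j1),np.cos(j1)])
    q,b1=goto(q,np.r_[.4*np.array([np.cos(-2.3),np.sin(-2.3)]),.36])
    t=tool_t(q)
    x=np.r_[(.0835+.3*t[:2]@l)*l+(s+.43*t[:2]@R)*R,z]
    q,b2=goto(q,x)
    q[5]=3.14-1e-6
    print('nB',nB,b1.round(3),b2.round(3),desc(q))
    for k in range(36):
        l=np.array([-np.sin(q[0]),np.cos(q[0]),0]);q=call(q,l)
        if k%6==5: print(k+1,desc(q))
        if q[0]>-1.04: print('stop',k+1,desc(q));break
E
python3 f2.py
```

```text
nB 4 0.0 0.0 q [-1.9  -0.31 -0.26  1.85 -0.11  3.14] tcp [ 0.008 -0.133  0.35 ] th 14.5 yaw 1.69 tl 0.109
6 q [-1.76 -0.27 -0.24  1.84  0.13  3.14] tcp [ 0.093 -0.161  0.35 ] th 15.0 yaw 0.88 tl 0.247
12 q [-1.6  -0.22 -0.25  1.78  0.35  3.14] tcp [ 0.183 -0.178  0.35 ] th 24.2 yaw 0.53 tl 0.409
18 q [-1.42 -0.15 -0.26  1.69  0.57  3.14] tcp [ 0.277 -0.18   0.35 ] th 35.2 yaw 0.50 tl 0.575
24 q [-1.21 -0.04 -0.26  1.59  0.77  3.14] tcp [ 0.375 -0.163  0.35 ] th 45.8 yaw 0.61 tl 0.716
stop 29 q [-1.01  0.08 -0.22  1.51  0.92  3.14] tcp [ 0.461 -0.129  0.35 ] th 53.7 yaw 0.75 tl 0.794
nB 8 0.0 0.0 q [-1.9  -0.31 -0.3   1.94 -0.17  3.14] tcp [ 0.01  -0.077  0.35 ] th 22.7 yaw 1.68 tl 0.171
6 q [-1.76 -0.28 -0.28  1.93  0.09  3.14] tcp [ 0.092 -0.105  0.35 ] th 21.5 yaw 1.14 tl 0.308
12 q [-1.6  -0.23 -0.29  1.88  0.34  3.14] tcp [ 0.18  -0.122  0.35 ] th 28.4 yaw 0.77 tl 0.466
18 q [-1.41 -0.16 -0.31  1.79  0.58  3.14] tcp [ 0.271 -0.124  0.35 ] th 38.9 yaw 0.66 tl 0.626
24 q [-1.2  -0.05 -0.33  1.67  0.81  3.14] tcp [ 0.365 -0.108  0.35 ] th 50.1 yaw 0.71 tl 0.760
stop 28 q [-1.04  0.0
[... 564 characters left out ...]
 0.771
stop 24 q [-1.03 -0.03 -0.35  1.64  0.87  3.14] tcp [ 0.391 -0.046  0.348] th 53.3 yaw 0.85 tl 0.771
nB 12 0.0 0.025 q [-1.82 -0.3  -0.42  1.95 -0.18  3.14] tcp [ 0.024 -0.027  0.326] th 30.3 yaw 1.68 tl 0.223
6 q [-1.66 -0.26 -0.39  1.94  0.1   3.14] tcp [ 0.109 -0.049  0.325] th 29.4 yaw 1.28 tl 0.373
12 q [-1.49 -0.21 -0.4   1.88  0.37  3.14] tcp [ 0.198 -0.057  0.325] th 35.6 yaw 0.97 tl 0.536
18 q [-1.29 -0.13 -0.43  1.77  0.64  3.14] tcp [ 0.288 -0.049  0.325] th 45.8 yaw 0.85 tl 0.688
24 q [-1.06  0.   -0.45  1.64  0.9   3.14] tcp [ 0.379 -0.023  0.325] th 57.2 yaw 0.89 tl 0.799
stop 25 q [-1.01  0.03 -0.44  1.62  0.94  3.14] tcp [ 0.394 -0.016  0.325] th 59.1 yaw 0.91 tl 0.811
```

>>> jog_arm:
  moves:
    - [[27,-96,10],0,1]

```text
t: 4.3
tcp_pos: [-0.4322, -0.0876, 0.3662]
tool_rot: [-0.068, 0.981, 0.184, 0.003]
force: [-0.2, -0.3, -0.3]
width: 0.0855
```

>>> jog_arm:
  moves:
    - [[27,-96,14],0,1]

```text
t: 4.4
tcp_pos: [-0.4329, -0.0783, 0.3659]
tool_rot: [-0.084, 0.979, 0.183, 0.004]
force: [1.3, 0.2, -0.1]
width: 0.0851
```

>>> jog_arm:
  moves:
    - [[27,-96,18],0,1]

```text
t: 4.5
tcp_pos: [-0.4335, -0.0693, 0.3654]
tool_rot: [-0.1, 0.978, 0.183, 0.005]
force: [-0.5, -0.6, -0.3]
width: 0.0855
```

>>> jog_arm:
  moves:
    - [[27,-96,22],0,1]

```text
t: 4.6
tcp_pos: [-0.4342, -0.0603, 0.3646]
tool_rot: [-0.115, 0.976, 0.183, 0.006]
force: [0.7, -0.4, -0.1]
width: 0.0856
```

>>> jog_arm:
  moves:
    - [[27,-96,25],0,1]

```text
t: 4.7
tcp_pos: [-0.4349, -0.0514, 0.364]
tool_rot: [-0.131, 0.975, 0.182, 0.007]
force: [0.1, 0.3, -0.7]
width: 0.0856
```

>>> jog_arm:
  moves:
    - [[27,-96,28],0,1]

```text
t: 4.8
tcp_pos: [-0.4355, -0.0426, 0.3636]
tool_rot: [-0.146, 0.972, 0.182, 0.009]
force: [1.1, 0.4, -0.4]
width: 0.0851
```

>>> jog_arm:
  moves:
    - [[27,-96,32],0,1]

```text
t: 4.9
tcp_pos: [-0.4362, -0.034, 0.3629]
tool_rot: [-0.161, 0.97, 0.181, 0.01]
force: [0.5, -0.3, -0.6]
width: 0.0854
```

>>> jog_arm:
  moves:
    - [[27,-96,35],0,1]

```text
t: 5.0
tcp_pos: [-0.4368, -0.0256, 0.3624]
tool_rot: [-0.176, 0.968, 0.18, 0.011]
force: [-1.0, 0.1, 0.3]
width: 0.0856
```

```bash
python3 - <<'E'
from h import *
log()
from sim import *
o=get_obs();print(fk(o['joint_positions'],p)[0],o['tcp_pos'])
E
```

```text
5.0 j [-3.04   0.061  0.061  1.563 -0.354 -0.269] dq [-0.   -0.01 -0.1  -0.09 -0.3   0.  ] tcp [-0.437 -0.026  0.362] xyaw 0.354 lean deg 20.31 lyaw 1.69 sum -0.008
[-0.44047738 -0.02399118  0.36158161] [-0.43676329 -0.02556344  0.36236857]
```

```bash
cat >> h.py <<'E'
def tf(wps):
    o=get_obs();q=o['tool_rot'];M=Ro.from_quat([q[1],q[2],q[3],q[0]]).as_matrix()
    for w in wps: print(np.round(w,3),'->',(M.T@(np.array(w)-o['tcp_pos'])*100).round(1).tolist())
E
python3 - <<'E'
from h import *
from sim import *
q=get_obs()['joint_positions'];t=tool_t(q);w=[]
x0=fk(q,p)[0]
for j1,s,z in ((-2.8,.40,.36),(-2.5,.36,.36),(-2.2,.34,.35),(-1.95,.32,.34),(-1.75,.32,.34)):
    R=np.array([np.cos(j1),np.sin(j1)]);l=np.array([-np.sin(j1),np.cos(j1)])
    x=np.r_[(.0835+.3*t[:2]@l)*l+(s+.35*t[:2]@R)*R,z];w.append(x)
    q,b=goto(q,x);print(b.round(4),desc(q))
tf(w)
E
```

```text
0.0 q [-2.8   0.01  0.    1.64 -0.35 -0.01] tcp [-0.358 -0.108  0.36 ] th 20.3 yaw 1.69 tl 0.150
0.0 q [-2.5  -0.04 -0.05  1.74 -0.31  0.3 ] tcp [-0.244 -0.174  0.36 ] th 20.3 yaw 1.69 tl 0.150
0.0 q [-2.2  -0.07 -0.11  1.8  -0.24  0.6 ] tcp [-0.138 -0.21   0.35 ] th 20.3 yaw 1.69 tl 0.150
0.0 q [-1.95 -0.09 -0.16  1.82 -0.17  0.85] tcp [-0.048 -0.211  0.34 ] th 20.3 yaw 1.69 tl 0.150
0.0 q [-1.75 -0.09 -0.16  1.84 -0.1   1.04] tcp [ 0.015 -0.21   0.34 ] th 20.3 yaw 1.69 tl 0.150
[-0.358 -0.108  0.36 ] -> [4.5, 10.1, -3.0]
[-0.244 -0.174  0.36 ] -> [12.8, 19.8, -5.7]
[-0.138 -0.21   0.35 ] -> [21.4, 27.1, -6.5]
[-0.048 -0.211  0.34 ] -> [29.8, 30.6, -5.9]
[ 0.015 -0.21   0.34 ] -> [35.7, 32.8, -6.2]
```

>>> jog_arm:
  moves:
    - [[2,5,-1.5],0.1,1]
    - [[4.5,10,-3],0.2,1]
    - [[8,14,-4],0.3,1]
    - [[11,18,-5],0.4,1]
    - [[15,22,-6],0.5,1]
    - [[19,25,-6],0.6,1]
    - [[24,28,-6],0.7,1]
    - [[29,30,-6],0.8,1]
    - [[33,32,-6],0.95,1]
    - [[36,33,-6],1.1,1]

```text
t: 6.0
tcp_pos: [-0.0322, -0.2096, 0.3409]
tool_rot: [-0.158, 0.934, -0.312, -0.075]
force: [-1.1, -0.7, -0.8]
width: 0.0854
```

>>> jog_arm:
  moves:
    - [[0,0,0],0.15,1]
    - [[0,0,0],0.3,1]
    - [[0,0,0],0.45,1]
    - [[0,0,0],0.6,1]
    - [[0,0,0],0.75,1]
    - [[0,0,0],0.9,1]
    - [[0,0,0],1.0,1]

```text
t: 6.7
tcp_pos: [-0.0319, -0.2096, 0.341]
tool_rot: [0.102, -0.668, 0.724, 0.142]
force: [-0.3, -0.2, -0.1]
width: 0.0853
```

```bash
cat > nx.py <<'E'
from h import *
from sim import *
log();o,M=st();q=o['joint_positions'];print(desc(q))
l=np.array([-np.sin(q[0]),np.cos(q[0]),0]);print('left in tool',(M.T@l*100).round(0),'up',(M.T@[0,0,1]).round(2))
E
python3 nx.py
```

```text
6.7 j [-1.906 -0.116 -0.175  1.83  -0.152  2.911] dq [-0. -0.  0. -0. -0.  1.] tcp [-0.032 -0.21   0.341] xyaw -1.664 lean deg 20.14 lyaw 1.69 sum 0.3181
6.7 j [-1.906 -0.116 -0.175  1.83  -0.152  2.911] dq [-0. -0.  0. -0. -0.  1.] tcp [-0.032 -0.21   0.341] xyaw -1.664 lean deg 20.14 lyaw 1.69 sum 0.3181
q [-1.91 -0.12 -0.17  1.83 -0.15  2.91] tcp [-0.029 -0.2    0.341] th 20.1 yaw 1.69 tl 0.150
left in tool [ 23. -96. -15.] up [-0.34  0.07 -0.94]
```

```bash
cat >> sim.py <<'E'
def callt(q,d,tau):
    x,T=fk(q,p);return ik(q,x+np.array(d)/np.linalg.norm(d)*.05,T@rz(tau))[0]
E
cat > f3.py <<'E'
from sim import *
from h import get_obs
q0=get_obs()['joint_positions']
for tau in (0.03,.05,.08):
  for j1 in (-1.75,-1.5,-1.3):
    q=q0.copy();t=tool_t(q);s=.3
    R=np.array([np.cos(j1),np.sin(j1)]);l=np.array([-np.sin(j1),np.cos(j1)])
    x=np.r_[(.0835+.3*t[:2]@l)*l+(s+.35*t[:2]@R)*R,.34]
    q,b=goto(q,x);q[5]=3.14-1e-6
    print('tau',tau,j1,b.round(4))
    for k in range(30):
        l=np.array([-np.sin(q[0]),np.cos(q[0]),0]);q=callt(q,l,tau)
        if k%10==9: print(k+1,desc(q))
        if q[0]>-1.04: print('stop',k+1,desc(q));break
E
python3 f3.py
```

```text
tau 0.03 -1.75 0.0
10 q [-1.68 -0.09 -0.19  1.83  0.28  3.14] tcp [ 0.144 -0.213  0.34 ] th 26.0 yaw 0.79 tl 0.428
20 q [-1.51  0.05 -0.23  1.79  0.66  3.14] tcp [ 0.28  -0.225  0.34 ] th 46.0 yaw 0.62 tl 0.718
30 q [-1.14  0.35 -0.15  1.8   1.07  3.14] tcp [ 0.469 -0.194  0.34 ] th 69.0 yaw 0.78 tl 0.913
tau 0.03 -1.5 0.0367
10 q [-1.57 -0.1  -0.23  1.84  0.34  3.14] tcp [ 0.184 -0.179  0.34 ] th 29.4 yaw 0.82 tl 0.477
20 q [-1.4   0.06 -0.27  1.79  0.72  3.14] tcp [ 0.316 -0.177  0.34 ] th 50.1 yaw 0.70 tl 0.761
30 q [-0.99  0.38 -0.19  1.8   1.15  3.14] tcp [ 0.506 -0.121  0.34 ] th 73.5 yaw 0.89 tl 0.912
stop 30 q [-0.99  0.38 -0.19  1.8   1.15  3.14] tcp [ 0.506 -0.121  0.34 ] th 73.5 yaw 0.89 tl 0.912
tau 0.03 -1.3 0.0784
10 q [-1.57 -0.15 -0.28  1.85  0.38  3.14] tcp [ 0.195 -0.15   0.34 ] th 31.4 yaw 0.78 tl 0.509
20 q [-1.42  0.01 -0.35  1.78  0.76  3.14] tcp [ 0.316 -0.149  0.34 ] th 52.2 yaw 0.67 tl 0.786
30 q [-1.    0.35 -0.28  1.76  1.2   3.14] tcp [ 0.494 -0.1    0.34 ] th 75.6 yaw 0.85 tl 0.932
stop 30 q [-1.    0.35 -0.28  1.76  1.2   3.14] tcp [ 0.494 -0.1    0.34 ]
[... 1182 characters left out ...]
-0.79  1.91  0.55  3.14] tcp [ 0.109 -0.231  0.311] th 61.0 yaw -0.54 tl 0.387
tau 0.08 -1.5 0.0367
10 q [-2.08 -0.23 -0.32  1.91  0.26  3.14] tcp [ 0.094 -0.159  0.34 ] th 28.1 yaw 0.50 tl 0.470
20 q [-2.58 -0.25 -0.56  1.95  0.42  3.14] tcp [ 0.128 -0.164  0.322] th 45.1 yaw -0.06 tl 0.573
30 q [-3.04 -0.18 -0.87  1.89  0.49  3.14] tcp [ 0.154 -0.211  0.299] th 61.9 yaw -0.47 tl 0.450
tau 0.08 -1.3 0.0784
10 q [-2.1  -0.27 -0.36  1.93  0.27  3.14] tcp [ 0.114 -0.131  0.34 ] th 29.8 yaw 0.48 tl 0.495
20 q [-2.68 -0.32 -0.64  1.95  0.38  3.14] tcp [ 0.149 -0.144  0.305] th 45.0 yaw -0.10 tl 0.556
30 q [-3.04 -0.2  -0.93  1.85  0.52  3.14] tcp [ 0.171 -0.215  0.285] th 62.3 yaw -0.49 tl 0.432
```

>>> jog_arm:
  moves:
    - [[1,-5,-0.7],0.15,1]
    - [[2.3,-9.6,-1.5],0.3,1]
    - [[2.9,-12,-2],0.4,1]

```text
t: 7.0
tcp_pos: [-0.031, -0.2063, 0.3409]
tool_rot: [0.094, -0.551, 0.819, 0.125]
force: [-0.5, -0.7, 0.2]
width: 0.0854
```

```bash
python3 nx.py | tail -2
```

```text
q [-1.97 -0.14 -0.18  1.82 -0.11  3.14] tcp [-0.028 -0.197  0.341] th 18.0 yaw 1.52 tl 0.181
left in tool [  0. -99. -11.] up [-0.29  0.1  -0.95]
```

```bash
cat > f4.py <<'E'
from sim import *
from h import get_obs
import sys
q0=get_obs()['joint_positions']
for sched in [eval(a) for a in sys.argv[1:]]:
    q=q0.copy();print(sched);k=0
    for n,tau in sched:
        for i in range(n):
            l=np.array([-np.sin(q[0]),np.cos(q[0]),0]);q=callt(q,l,tau);k+=1
        print(k,desc(q))
E
python3 f4.py "[(6,-.08),(12,0),(6,0),(6,0)]" "[(6,-.08),(12,.02),(6,.02),(6,.0)]" "[(30,0),]"
```

```text
[(6, -0.08), (12, 0), (6, 0), (6, 0)]
6 q [-1.38 -0.02 -0.08  1.8   0.15  3.14] tcp [ 0.179 -0.236  0.341] th 18.7 yaw 1.27 tl 0.247
18 q [-0.91  0.15 -0.    1.71  0.58  3.14] tcp [ 0.426 -0.144  0.341] th 37.0 yaw 1.08 tl 0.527
24 q [-0.66  0.28  0.08  1.67  0.77  3.14] tcp [ 0.537 -0.045  0.341] th 46.7 yaw 1.21 tl 0.583
30 q [-0.39  0.43  0.21  1.66  0.93  3.14] tcp [0.628 0.092 0.341] th 55.3 yaw 1.40 tl 0.556
[(6, -0.08), (12, 0.02), (6, 0.02), (6, 0.0)]
6 q [-1.38 -0.02 -0.08  1.8   0.15  3.14] tcp [ 0.179 -0.236  0.341] th 18.7 yaw 1.27 tl 0.247
18 q [-1.07  0.15 -0.04  1.76  0.59  3.14] tcp [ 0.383 -0.178  0.341] th 39.8 yaw 1.00 tl 0.582
24 q [-0.86  0.29  0.02  1.77  0.81  3.14] tcp [ 0.492 -0.113  0.341] th 51.8 yaw 1.11 tl 0.674
30 q [-0.58  0.44  0.14  1.74  1.01  3.14] tcp [0.61  0.006 0.341] th 61.8 yaw 1.27 tl 0.675
[(30, 0)]
30 q [-0.83  0.34  0.06  1.61  0.95  3.14] tcp [ 0.572 -0.137  0.341] th 56.4 yaw 0.96 tl 0.770
```

>>> jog_arm:
  moves:
    - [[0,-99,-10],-0.08,1]

```text
t: 7.1
tcp_pos: [-0.0053, -0.2197, 0.341]
tool_rot: [0.103, -0.582, 0.798, 0.114]
force: [-0.2, -1.7, 0.5]
width: 0.0856
```

>>> jog_arm:
  moves:
    - [[0,-99,-7],-0.08,1]

```text
t: 7.2
tcp_pos: [0.0274, -0.2324, 0.3412]
tool_rot: [0.114, -0.618, 0.771, 0.102]
force: [-0.9, -0.0, 0.4]
width: 0.0856
```

>>> jog_arm:
  moves:
    - [[0,-99,-3],-0.08,1]

```text
t: 7.3
tcp_pos: [0.0618, -0.2419, 0.3418]
tool_rot: [0.123, -0.653, 0.742, 0.091]
force: [-0.3, -1.8, 0.2]
width: 0.0856
```

```bash
python3 nx.py | tail -2; python3 f4.py "[(2,-.08),(10,.03),(8,.03)]" "[(2,-.08),(10,.04),(4,.04),(4,.04),(4,.04)]"
```

```text
q [-1.7  -0.08 -0.13  1.83  0.03  3.14] tcp [ 0.063 -0.233  0.342] th 17.6 yaw 1.36 tl 0.213
left in tool [   0. -100.    3.] up [-0.3  -0.03 -0.95]
[(2, -0.08), (10, 0.03), (8, 0.03)]
2 q [-1.5  -0.04 -0.1   1.81  0.11  3.14] tcp [ 0.135 -0.241  0.342] th 18.1 yaw 1.28 tl 0.236
12 q [-1.35  0.06 -0.1   1.8   0.48  3.14] tcp [ 0.281 -0.226  0.342] th 34.9 yaw 0.85 tl 0.551
20 q [-1.13  0.24 -0.06  1.8   0.78  3.14] tcp [ 0.416 -0.189  0.342] th 52.3 yaw 0.92 tl 0.745
[(2, -0.08), (10, 0.04), (4, 0.04), (4, 0.04), (4, 0.04)]
2 q [-1.5  -0.04 -0.1   1.81  0.11  3.14] tcp [ 0.135 -0.241  0.342] th 18.1 yaw 1.28 tl 0.236
12 q [-1.42  0.05 -0.12  1.81  0.48  3.14] tcp [ 0.259 -0.231  0.342] th 35.7 yaw 0.81 tl 0.568
16 q [-1.35  0.13 -0.12  1.82  0.63  3.14] tcp [ 0.315 -0.224  0.342] th 44.8 yaw 0.80 tl 0.686
20 q [-1.25  0.23 -0.11  1.84  0.78  3.14] tcp [ 0.382 -0.21   0.342] th 54.3 yaw 0.84 tl 0.782
24 q [-1.1   0.37 -0.06  1.88  0.95  3.14] tcp [ 0.462 -0.183  0.342] th 64.3 yaw 0.92 tl 0.847
```

>>> jog_arm:
  moves:
    - [[0,-99,4],-0.08,1]

```text
t: 7.4
tcp_pos: [0.098, -0.2474, 0.3412]
tool_rot: [0.132, -0.687, 0.711, 0.08]
force: [-0.8, -0.2, 0.2]
width: 0.0854
```

>>> jog_arm:
  moves:
    - [[0,-99,8],-0.08,1]

```text
t: 7.5
tcp_pos: [0.1353, -0.2492, 0.3406]
tool_rot: [-0.14, 0.719, -0.677, -0.07]
force: [-0.3, -0.7, -0.0]
width: 0.0855
```

>>> jog_arm:
  moves:
    - [[0,-99,11],0.03,1]

```text
t: 7.6
tcp_pos: [0.1492, -0.2479, 0.3407]
tool_rot: [-0.153, 0.721, -0.673, -0.061]
force: [-1.0, 0.1, -1.0]
width: 0.0853
```

>>> jog_arm:
  moves:
    - [[0,-99,15],0.03,1]

```text
t: 7.7
tcp_pos: [0.1615, -0.2467, 0.3407]
tool_rot: [-0.166, 0.722, -0.67, -0.053]
force: [0.4, -0.7, -0.7]
width: 0.0854
```

>>> jog_arm:
  moves:
    - [[0,-98,18],0.03,1]

```text
t: 7.8
tcp_pos: [0.174, -0.2456, 0.3406]
tool_rot: [-0.179, 0.722, -0.666, -0.045]
force: [0.4, -0.9, 0.0]
width: 0.0853
```

>>> jog_arm:
  moves:
    - [[0,-98,22],0.03,1]

```text
t: 7.9
tcp_pos: [0.1865, -0.2443, 0.3404]
tool_rot: [-0.193, 0.722, -0.663, -0.037]
force: [-0.8, -0.0, -0.2]
width: 0.0852
```

```bash
python3 nx.py | tail -2
```

```text
q [-1.45 -0.02 -0.1   1.8   0.24  3.14] tcp [ 0.186 -0.234  0.341] th 22.7 yaw 1.02 tl 0.348
left in tool [  0. -97.  24.] up [-0.31 -0.23 -0.92]
```

Exactly as modelled; continue.

>>> jog_arm:
  moves:
    - [[0,-97,24],0.03,1]

```text
t: 8.0
tcp_pos: [0.1991, -0.243, 0.3407]
tool_rot: [-0.208, 0.722, -0.659, -0.03]
force: [0.7, -0.1, -0.4]
width: 0.0855
```

>>> jog_arm:
  moves:
    - [[0,-96,28],0.03,1]

```text
t: 8.1
tcp_pos: [0.2118, -0.2414, 0.3407]
tool_rot: [-0.222, 0.721, -0.655, -0.023]
force: [0.6, -0.4, 0.0]
width: 0.0856
```

>>> jog_arm:
  moves:
    - [[0,-95,31],0.03,1]

```text
t: 8.2
tcp_pos: [0.2246, -0.2397, 0.3407]
tool_rot: [-0.237, 0.721, -0.651, -0.018]
force: [0.8, -0.5, 0.7]
width: 0.0855
```

>>> jog_arm:
  moves:
    - [[0,-94,34],0.03,1]

```text
t: 8.3
tcp_pos: [0.2375, -0.2378, 0.341]
tool_rot: [-0.253, 0.72, -0.646, -0.012]
force: [0.1, 0.1, 0.2]
width: 0.0853
```

>>> jog_arm:
  moves:
    - [[0,-92,38],0.03,1]

```text
t: 8.4
tcp_pos: [0.2506, -0.2356, 0.3407]
tool_rot: [-0.268, 0.719, -0.641, -0.008]
force: [-0.8, -0.5, -0.5]
width: 0.0852
```

>>> jog_arm:
  moves:
    - [[0,-91,42],0.03,1]

```text
t: 8.5
tcp_pos: [0.2639, -0.233, 0.3401]
tool_rot: [-0.284, 0.717, -0.636, -0.004]
force: [0.6, -0.7, 0.6]
width: 0.0855
```

>>> jog_arm:
  moves:
    - [[0,-89,45],0.03,1]

```text
t: 8.6
tcp_pos: [0.2773, -0.2301, 0.3394]
tool_rot: [-0.3, 0.716, -0.631, -0.001]
force: [-0.3, -0.3, 0.0]
width: 0.0853
```

```bash
python3 nx.py | tail -2;python3 f4.py "[(4,.03),(3,.03)]" "[(4,.04),(4,.04)]"
```

```text
q [-1.35  0.05 -0.12  1.8   0.48  3.14] tcp [ 0.276 -0.216  0.341] th 34.9 yaw 0.85 tl 0.549
left in tool [  0. -89.  46.] up [-0.38 -0.43 -0.82]
[(4, 0.03), (3, 0.03)]
4 q [-1.26  0.12 -0.11  1.79  0.63  3.14] tcp [ 0.339 -0.203  0.341] th 43.4 yaw 0.86 tl 0.659
7 q [-1.17  0.19 -0.1   1.79  0.74  3.14] tcp [ 0.391 -0.188  0.341] th 50.0 yaw 0.90 tl 0.726
[(4, 0.04), (4, 0.04)]
4 q [-1.28  0.12 -0.12  1.8   0.63  3.14] tcp [ 0.331 -0.205  0.341] th 43.9 yaw 0.85 tl 0.666
8 q [-1.18  0.23 -0.1   1.82  0.78  3.14] tcp [ 0.395 -0.187  0.341] th 53.4 yaw 0.90 tl 0.760
```

>>> jog_arm:
  moves:
    - [[0,-88,48],0.03,1]

```text
t: 8.7
tcp_pos: [0.2909, -0.227, 0.3389]
tool_rot: [-0.316, 0.714, -0.624, 0.001]
force: [-0.6, 0.5, -0.5]
width: 0.0853
```

>>> jog_arm:
  moves:
    - [[0,-86,51],0.03,1]

```text
t: 8.8
tcp_pos: [0.3048, -0.2235, 0.3383]
tool_rot: [-0.332, 0.713, -0.618, 0.002]
force: [-0.5, 0.4, -0.9]
width: 0.0852
```

>>> jog_arm:
  moves:
    - [[0,-84,55],0.03,1]

```text
t: 8.9
tcp_pos: [0.3189, -0.2195, 0.3373]
tool_rot: [-0.348, 0.711, -0.611, 0.002]
force: [-1.0, 0.1, -1.0]
width: 0.0856
```

>>> jog_arm:
  moves:
    - [[0,-81,58],0.03,1]

```text
t: 9.0
tcp_pos: [0.3333, -0.2149, 0.3359]
tool_rot: [-0.365, 0.708, -0.604, 0.002]
force: [-0.5, -0.2, 0.3]
width: 0.0854
```

>>> jog_arm:
  moves:
    - [[0,-79,61],0.03,1]

```text
t: 9.1
tcp_pos: [0.3479, -0.2097, 0.3345]
tool_rot: [-0.381, 0.706, -0.597, 0.0]
force: [-0.2, -0.9, 0.6]
width: 0.0854
```

>>> jog_arm:
  moves:
    - [[0,-76,65],0.03,1]

```text
t: 9.2
tcp_pos: [0.3628, -0.2038, 0.3324]
tool_rot: [-0.398, 0.703, -0.589, -0.002]
force: [0.2, -0.4, 0.2]
width: 0.0857
```

>>> jog_arm:
  moves:
    - [[0,-74,67],0.03,1]

```text
t: 9.3
tcp_pos: [0.3781, -0.1973, 0.3306]
tool_rot: [-0.415, 0.7, -0.581, -0.005]
force: [0.2, 0.4, 0.7]
width: 0.0854
```

```bash
python3 nx.py | tail -2;python3 f4.py "[(1,.03),(1,.03),(1,.03)]" "[(1,.0),(1,0),(1,0)]"
```

```text
q [-1.19  0.16 -0.14  1.78  0.72  3.14] tcp [ 0.374 -0.177  0.335] th 49.0 yaw 0.89 tl 0.716
left in tool [  0. -75.  66.] up [-0.49 -0.57 -0.66]
[(1, 0.03), (1, 0.03), (1, 0.03)]
1 q [-1.16  0.19 -0.14  1.78  0.76  3.14] tcp [ 0.391 -0.172  0.335] th 51.3 yaw 0.91 tl 0.737
2 q [-1.12  0.22 -0.13  1.78  0.8   3.14] tcp [ 0.409 -0.165  0.335] th 53.5 yaw 0.92 tl 0.755
3 q [-1.09  0.24 -0.12  1.78  0.83  3.14] tcp [ 0.427 -0.157  0.335] th 55.8 yaw 0.94 tl 0.771
[(1, 0.0), (1, 0), (1, 0)]
1 q [-1.14  0.18 -0.14  1.76  0.76  3.14] tcp [ 0.396 -0.17   0.335] th 50.8 yaw 0.90 tl 0.733
2 q [-1.1   0.21 -0.13  1.75  0.8   3.14] tcp [ 0.419 -0.161  0.335] th 52.7 yaw 0.92 tl 0.747
3 q [-1.05  0.23 -0.11  1.74  0.84  3.14] tcp [ 0.441 -0.151  0.335] th 54.5 yaw 0.94 tl 0.760
```

>>> jog_arm:
  moves:
    - [[0,-72,69],0.03,1]

```text
t: 9.4
tcp_pos: [0.3938, -0.1904, 0.3291]
tool_rot: [-0.431, 0.697, -0.573, -0.01]
force: [0.2, 0.0, 0.6]
width: 0.0855
```

>>> jog_arm:
  moves:
    - [[0,-69,72],0.03,1]

```text
t: 9.5
tcp_pos: [0.4099, -0.1825, 0.3274]
tool_rot: [-0.448, 0.694, -0.564, -0.015]
force: [0.3, -0.4, 0.7]
width: 0.0856
```

```bash
python3 nx.py | tail -2; cat > fit.py <<'E'
import json
from kin import *
from scipy.optimize import least_squares
D=[json.loads(l) for l in open('log.jsonl')]
K=['h','L1','L2','c','lat','r5','z5','L5']
lat5=0.
def mk(v): return dict(zip(K,v))
def f(v):
    p=mk(v);r=[]
    for q,x,w in D: r+=list((fk(np.array(q),p)[0]-x)*1000)
    return np.r_[r,(v[0]-.18)*1e2]
s=least_squares(f,[P0.get(k,0) for k in K]);print(dict(zip(K,s.x.round(4))),np.abs(s.fun).max())
E
python3 fit.py
```

```text
q [-1.13  0.21 -0.15  1.77  0.79  3.14] tcp [ 0.404 -0.161  0.333] th 53.2 yaw 0.92 tl 0.752
left in tool [  0. -70.  71.] up [-0.53 -0.6  -0.6 ]
{'h': np.float64(0.1335), 'L1': np.float64(0.5756), 'L2': np.float64(0.4002), 'c': np.float64(-0.0994), 'lat': np.float64(0.0836), 'r5': np.float64(0.0011), 'z5': np.float64(0.1089), 'L5': np.float64(0.2949)} 4.648696015888653
```

```bash
sed -i "s/^P0=.*/P0=dict(h=.1335,L1=.5756,L2=.4002,c=-.0994,lat=.0836,r5=.0011,z5=.1089,L5=.2949)/" kin.py; python3 - <<'E'
from h import *
from sim import *
o,M=st();q=o['joint_positions'];t=M[:,2]
print(fk(q,p)[0],o['tcp_pos'])
def tool(t,y):
    y=y-t*(y@t);y/=np.linalg.norm(y);return np.column_stack([np.cross(y,t),y,t])
for nm,X,yw in (('tile',np.array([.4714,-.2515,.02]),1.037),('roof',np.array([.425,-.104,.085]),.935)):
    y=np.array([np.sin(yw),-np.cos(yw),0.]);u=np.array([np.cos(yw),np.sin(yw),0])
    for g in (0,-.02):
     for sg in (1,-1):
        T=tool(t,sg*y);tw=Ro.from_matrix(M.T@T).as_rotvec();r,e=ik(np.array([-1.1,.5,-.3,1.2,.8,1.5]),X+g*u+.019*t,T)
        print(nm,g,sg,'twist',tw.round(3),'y dot horiz',T[2,1].round(3),e.round(4),r.round(3))
E
```

```text
9.5 j [-1.13   0.206 -0.146  1.774  0.79   3.141] dq [ 0.31  0.23 -0.01 -0.02  0.36  0.  ] tcp [ 0.41  -0.183  0.327] xyaw -1.129 lean deg 53.24 lyaw 0.92 sum 0.555
[ 0.40970456 -0.18174122  0.32733483] [ 0.40992879 -0.18254951  0.32739397]
tile 0 1 twist [-0.    -0.    -2.357] y dot horiz 0.055 0.0 [-1.056  0.636 -0.37   1.054  0.827  0.877]
tile 0 -1 twist [-0.     0.     0.785] y dot horiz -0.055 0.2693 [-1.354  0.852 -0.355  1.45   0.815  3.14 ]
tile -0.02 1 twist [-0.    -0.    -2.357] y dot horiz 0.055 0.0 [-1.088  0.649 -0.343  1.096  0.811  0.836]
tile -0.02 -1 twist [-0.     0.     0.785] y dot horiz -0.055 0.2633 [-1.374  0.853 -0.33   1.467  0.796  3.14 ]
roof 0 1 twist [ 0.    -0.    -2.295] y dot horiz 0.006 0.0 [-0.974  0.355 -0.681  0.939  0.862  1.05 ]
roof 0 -1 twist [-0.    -0.     0.846] y dot horiz -0.006 0.2707 [-1.734  0.428 -1.032  1.118  0.564  3.14 ]
roof -0.02 1 twist [ 0.    -0.    -2.295] y dot horiz 0.006 0.0 [-1.021  0.369 -0.665  0.99   0.842  0.985]
roof -0.02 -1 twist [-0.    -0.     0.846] y dot horiz -0.006 0.2638 [-1.7    0.459 -0.961  1.167  0.581  3.14 ]
```

>>> jog_arm:
  moves:
    - [[0,-69,72],0.05,1]

```text
t: 9.6
tcp_pos: [0.4235, -0.1758, 0.3274]
tool_rot: [-0.466, 0.685, -0.559, -0.026]
force: [0.2, -0.1, -0.1]
width: 0.0853
```

>>> jog_arm:
  moves:
    - [[0,-66,75],0.05,1]

```text
t: 9.7
tcp_pos: [0.4378, -0.1683, 0.327]
tool_rot: [-0.484, 0.675, -0.555, -0.038]
force: [0.9, 0.1, 0.3]
width: 0.0856
```

>>> jog_arm:
  moves:
    - [[0,0,0],-0.15,1]
    - [[0,0,0],-0.3,1]
    - [[0,0,0],-0.45,1]
    - [[0,0,0],-0.6,1]
    - [[0,0,0],-0.75,1]
    - [[0,0,0],-0.9,1]
    - [[0,0,0],-1.05,1]
    - [[0,0,0],-1.2,1]
    - [[0,0,0],-1.35,1]
    - [[0,0,0],-1.5,1]

```text
t: 10.7
tcp_pos: [0.4381, -0.1685, 0.3273]
tool_rot: [-0.379, 0.872, 0.057, 0.304]
force: [-0.3, 0.6, 0.1]
width: 0.0852
```

```bash
cat > w.py <<'E'
import sys
from h import *
from sim import *
o,M=st();t=M[:,2]
def tool(t,y):
    y=y-t*(y@t);y/=np.linalg.norm(y);return np.column_stack([np.cross(y,t),y,t])
for yw in (1.037,.935):
    y=np.array([np.sin(yw),-np.cos(yw),0.]);T=tool(t,y);print('twist for',yw,Ro.from_matrix(M.T@T).as_rotvec()[2].round(3),'y tilt',T[2,1].round(3))
if len(sys.argv)>1:
    np.savez('pics/'+sys.argv[1],**{k:v for k,v in calibration("wrist").items()})
    cv2.imwrite(f"pics/{sys.argv[1]}.png",capture("wrist")[:,:,::-1])
E
python3 w.py w5
```

```text
10.7 j [-1.08   0.261 -0.138  1.802  0.859  1.635] dq [-0.   -0.    0.   -0.    0.   -1.49] tcp [ 0.438 -0.168  0.327] xyaw -0.16 lean deg 58.16 lyaw 0.96 sum 0.6302
twist for 1.037 -0.87 y tilt 0.034
twist for 0.935 -0.817 y tilt -0.012
```

View pics/w5.png

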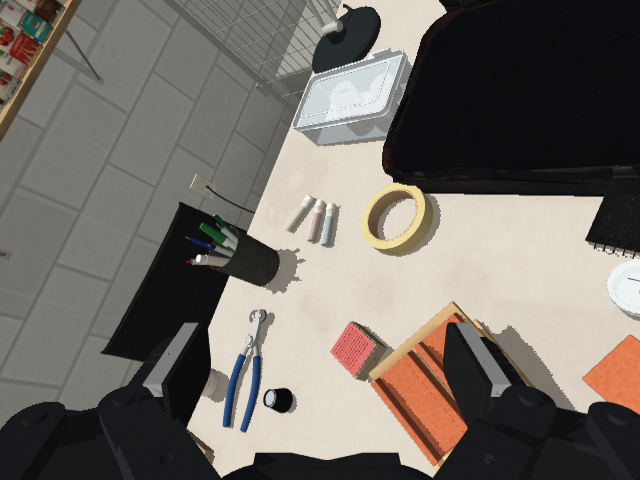

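```bash
python3 - <<'E'
from h import *
from sim import *
o,M=st();t=M[:,2];u=np.array([np.cos(1.037),np.sin(1.037),0])
g=np.array([.4714,-.2515,0])-.02*u; tc=np.r_[(g+.013*np.r_[t[:2],0])[:2],.011]
pre=tc-.14*t; print('cam in tool',M.T@(-calibration("wrist")['R'].T@calibration("wrist")['t']-o['tcp_pos']))
tf([pre,tc])
for x in (pre,tc):
    T=M@rz(-.87);r,e=ik(o['joint_positions'],x,T);print(e.round(4),r.round(2))
E
```

```text
10.75 j [-1.08   0.261 -0.138  1.802  0.859  1.625] dq [ 0.   -0.   -0.    0.   -0.    0.31] tcp [ 0.438 -0.168  0.327] xyaw -0.153 lean deg 58.16 lyaw 0.96 sum 0.6302
cam in tool [ 0.08005288  0.00073843 -0.1435648 ]
[ 0.399 -0.357  0.085] -> [-14.8, 27.1, -2.2]
[ 0.468 -0.26   0.011] -> [-14.8, 27.1, 11.8]
0.0 [-1.28  0.71 -0.06  1.58  0.73  0.54]
0.0 [-1.11  0.72 -0.28  1.23  0.84  0.72]
```

>>> jog_arm:
  moves:
    - [[-1.5,3,0],-0.15,1]
    - [[-3.5,7,-1],-0.3,1]
    - [[-5.5,11,-1],-0.45,1]
    - [[-8,15,-2],-0.6,1]
    - [[-10,19,-2],-0.75,1]
    - [[-12.5,23,-2],-0.85,1]
    - [[-15,27,-2],-0.86,1]
    - [[-15,27,-2],-0.86,1]

```text
t: 11.55
tcp_pos: [0.3976, -0.3561, 0.0781]
tool_rot: [-0.219, 0.768, 0.416, 0.436]
force: [0.3, 0.4, -0.5]
width: 0.0853
```

```bash
python3 w.py w6
```

```text
11.55 j [-1.282  0.717 -0.079  1.566  0.728  0.551] dq [ 0.03 -0.1  -0.01  0.08  0.03  0.03] tcp [ 0.398 -0.356  0.078] xyaw 1.02 lean deg 58.36 lyaw 0.96 sum 0.7914
twist for 1.037 -0.009 y tilt 0.034
twist for 0.935 0.045 y tilt -0.012
```

View pics/w6.png

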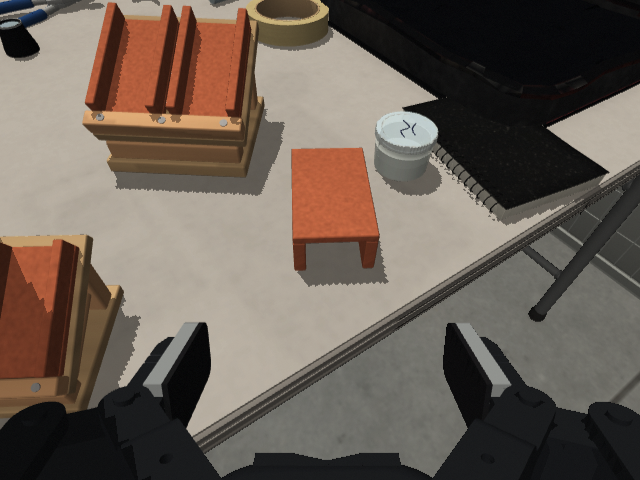

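```bash
python3 - <<'E'
import cv2
w=cv2.imread("pics/w6.png")
cv2.imwrite("pics/w6a.png",cv2.resize(w[135:285,270:400],None,fx=4,fy=4,interpolation=cv2.INTER_CUBIC))
cv2.imwrite("pics/w6b.png",cv2.resize(w[0:150,70:270],None,fx=4,fy=4,interpolation=cv2.INTER_CUBIC))
E
```

```text
(no output)
```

View pics/w6a.png

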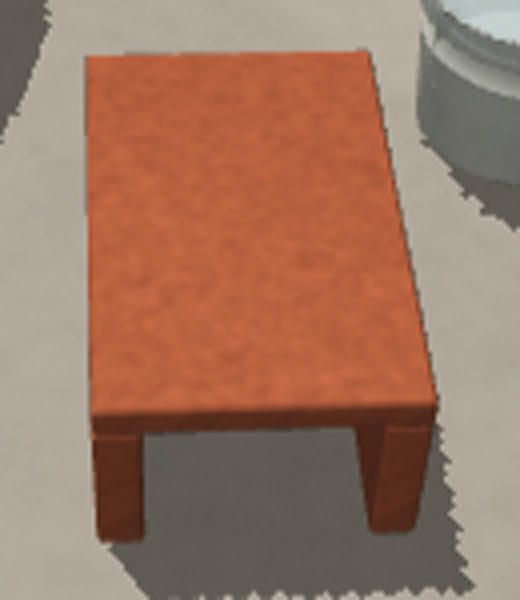

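View pics/w6b.png

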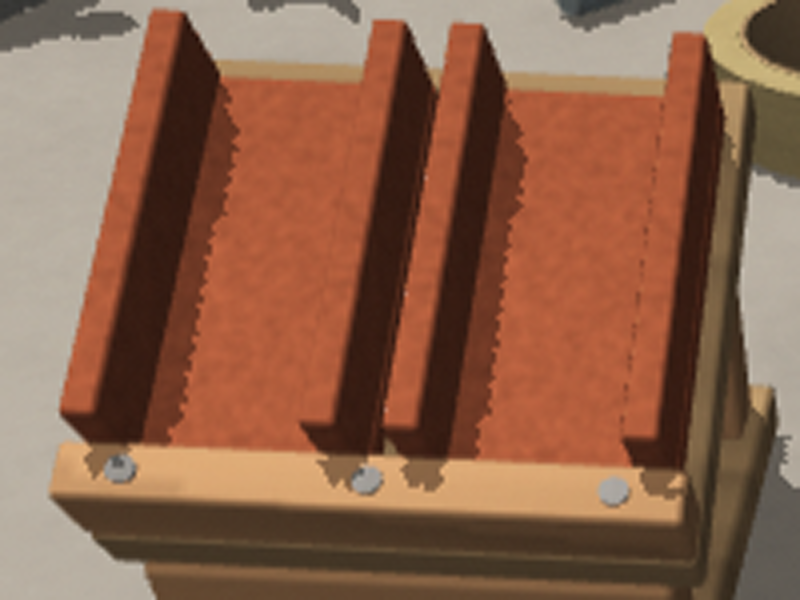

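```bash
cat > meas.py <<'E'
from h import *
from scipy.optimize import least_squares
T=calibration("top");Wc=dict(np.load('pics/w6.npz'))
a=np.array([(545,175),(725,275),(662,388),(480,288)])/4+[260,140]
b=np.array([(369,52),(437,402),(92,410),(86,57)])/4+[270,135]
X,e1,e2=tri(T,a,Wc,b);print('tile top tri',X.round(4).tolist(),e1.round(1),e2.round(1))
Zw=ray_z(Wc,b,.034);Zt=ray_z(T,a,.034);print('wrist plane',Zw.round(4).tolist(),'top',Zt.round(4).tolist())
print('bottoms z0',ray_z(Wc,np.array([(97,542),(412,530)])/4+[270,135],0).round(4).tolist())
sa=np.array([(406,366),(344,455),(281,544)])/4+[260,140];sb=np.array([(613,491),(366,480),(120,468)])/4+[70,0]
X,e1,e2=tri(T,sa,Wc,sb);print('screws',X.round(4).tolist(),e1.round(1),e2.round(1))
# tile fit both views
pts=[(45,-27),(-45,-27),(-45,27),(45,27)]
def tp(v):
    c,s=np.cos(v[2]),np.sin(v[2]);return np.array([[v[0]+(c*x-s*y)/1e3,v[1]+(s*x+c*y)/1e3,.034] for x,y in pts])
for nm,f in (('both',lambda v:np.r_[(proj(T,tp(v))-a).ravel(),(proj(Wc,tp(v))-b).ravel()]),('wrist',lambda v:(proj(Wc,tp(v))-b).ravel())):
    r=least_squares(f,[.4714,-.2515,1.037]);print('tile',nm,r.x.round(4),np.abs(r.fun).max().round(2))
D=[];U=[]
for ys,pl in (((54,47),((62,412),(97,412))),((11,4),((303,425),(335,425))),((-4,-11),((387,428),(418,428))),((-47,-54),((625,440),(660,440)))):
    for y,q in zip(ys,pl): D.append((0,y,22));U.append(q)
for ys,pl in (((54,47),((150,11),(185,12))),((11,4),((372,21),(407,22))),((-4,-11),((452,25),(485,27))),((-47,-54),((672,35),(705,36)))):
    for y,q in zip(ys,pl): D.append((90,y,22));U.append(q)
D=np.array(D)/1e3;U=np.array(U)/4+[70,0]
def rp(v,D):
    R=Ro.from_euler('ZY',[v[3],-v[4]]).as_matrix();return D@R.T+v[:3]
rid=np.array([(222,187),(57,415)])/4+[260,140]
for nm,f,v0 in (('wrist3',lambda v:(proj(Wc,rp([v[0],v[1],.04,v[2],np.radians(25)],D))-U).ravel(),[.4,-.14,.935]),
   ('wrist5',lambda v:(proj(Wc,rp(v,D))-U).ravel(),[.4,-.14,.04,.935,.436])):
    r=least_squares(f,v0);print('roof',nm,r.x.round(4),np.abs(r.fun).max().round(2),np.sqrt((r.fun**2).mean()).round(2))
E
python3 meas.py
```

```text
tile top tri [[0.5174, -0.2285, 0.0346], [0.4735, -0.3032, 0.0332], [0.4268, -0.2754, 0.0327], [0.4706, -0.2001, 0.0335]] [0.1 0.2 0.6 0.6] [0.5 1.3 3.4 2.8]
wrist plane [[0.5183, -0.228, 0.034], [0.4737, -0.304, 0.034], [0.4283, -0.2768, 0.034], [0.4724, -0.2011, 0.034]] top [[0.5174, -0.2285, 0.034], [0.473, -0.3029, 0.034], [0.4256, -0.2748, 0.034], [0.4695, -0.1997, 0.034]]
bottoms z0 [[0.4281, -0.2764, -0.0], [0.4743, -0.3032, 0.0]]
screws [[0.4354, -0.1668, 0.0501], [0.399, -0.1404, 0.05], [0.3628, -0.1136, 0.05]] [0.2 0.2 0.3] [0.7 0.9 1.1]
tile both [ 0.4731 -0.2521  1.0402] 1.81
tile wrist [ 0.4735 -0.2521  1.0401] 1.3
roof wrist3 [ 0.4067 -0.1331  0.9433] 1.64 0.99
roof wrist5 [ 0.4075 -0.1295  0.0383  0.947   0.4284] 1.1 0.53
```

```bash
python3 - <<'E'
from h import *
tf([[.475-.488*.03,-.252-.697*.03,.011+.5245*.03],[.475,-.252,.011]])
E
```

```text
[ 0.46  -0.273  0.027] -> [0.8, 0.4, 11.6]
[ 0.475 -0.252  0.011] -> [0.8, 0.4, 14.6]
```

>>> jog_arm:
  moves:
    - [[0.8,0.4,4],0,1]
    - [[0.8,0.4,8],0,1]
    - [[0.8,0.4,11.5],0,1]
    - [[0.8,0.4,13.5],0,1]
    - [[0.8,0.4,14.6],0,1]
    - [[0.8,0.4,14.6],0,1]

```text
t: 12.2
tcp_pos: [0.4755, -0.2499, 0.0126]
tool_rot: [-0.219, 0.767, 0.416, 0.435]
force: [-0.3, -0.0, -0.4]
width: 0.0852
```

```bash
python3 w.py w7; python3 - <<'E'
from h import *
tf([[.475,-.252,.011]])
E
```

```text
12.2 j [-1.09   0.713 -0.295  1.207  0.854  0.756] dq [-0.03  0.    0.03  0.04 -0.01 -0.03] tcp [ 0.476 -0.25   0.013] xyaw 1.022 lean deg 58.35 lyaw 0.96 sum 0.6451
twist for 1.037 -0.008 y tilt 0.033
twist for 0.935 0.046 y tilt -0.013
[ 0.475 -0.252  0.011] -> [-0.2, 0.0, 0.0]
```

View pics/w7.png

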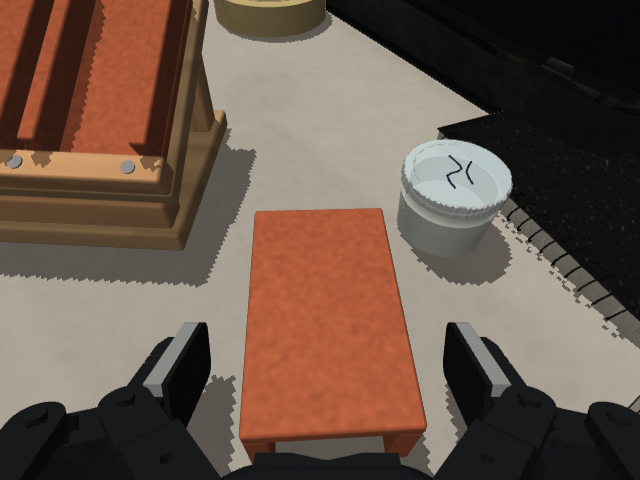

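>>> jog_arm:
  moves:
    - [[-0.1,0,0],0,0.5]
    - [[-0.1,0,0],0,0.4]
    - [[-0.1,0,0],0,0.4]
    - [[-0.1,0,0],0,0.4]
    - [[-0.1,0,0],0,0.4]
  squeeze: 30

```text
t: 12.75
tcp_pos: [0.475, -0.2523, 0.0128]
tool_rot: [-0.218, 0.768, 0.416, 0.436]
force: [-1.8, -1.3, 7.3]
width: 0.0552
```

```bash
python3 w.py w8; python3 - <<'E'
from h import *
o=get_obs();print(o['width'],o['force'])
E
```

```text
12.75 j [-1.093  0.714 -0.293  1.21   0.854  0.754] dq [ 0.  0.  0. -0.  0. -0.] tcp [ 0.475 -0.252  0.013] xyaw 1.021 lean deg 58.35 lyaw 0.96 sum 0.6454
twist for 1.037 -0.008 y tilt 0.034
twist for 0.935 0.045 y tilt -0.011
0.05503536507267141 [-2.67502231 -1.78568117  6.76673334]
```

View pics/w8.png

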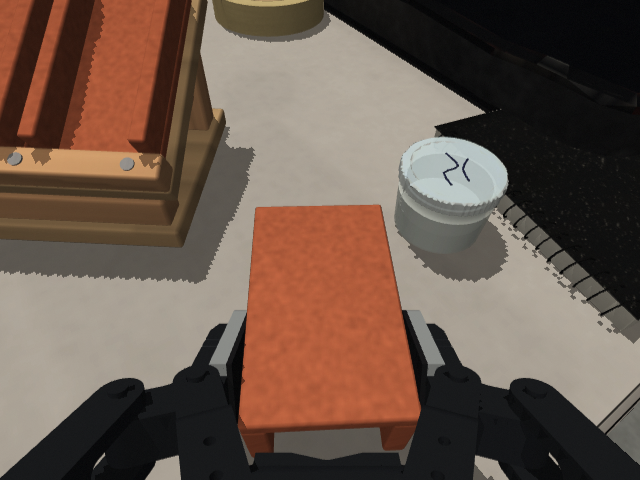

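```bash
cat > tgt.py <<'E'
from h import *
from sim import *
ro=np.array([.407,-.1315,.04]);Rr=Ro.from_euler('ZY',[.945,-np.radians(25)]).as_matrix()
def deck(x,y,z): return ro+Rr@np.array([x,y,z])
def todeck(X): return (Rr.T@(np.array(X)-ro)*1000).round(1)
E
python3 - <<'E'
from tgt import *
o,M=st();t=M[:,2]
piv=deck(.028,0,.030);fin=piv+.025*t;up=fin+[0,0,.07]
print('piv',piv.round(4),'fin',fin.round(4))
tf([o['tcp_pos']+[0,0,.06],up,fin])
T=M@rz(.06)
for x in (up,fin):
    r,e=ik(o['joint_positions'],x,T);print(e.round(4),r.round(3))
E
```

```text
12.8 j [-1.093  0.714 -0.293  1.21   0.854  0.754] dq [-0.  0.  0. -0. -0. -0.] tcp [ 0.475 -0.252  0.013] xyaw 1.021 lean deg 58.35 lyaw 0.96 sum 0.6454
piv [ 0.4144 -0.1212  0.079 ] fin [ 0.4266 -0.1038  0.0659]
[ 0.475 -0.252  0.073] -> [5.1, 0.2, -3.1]
[ 0.427 -0.104  0.136] -> [15.8, -12.0, 1.5]
[ 0.427 -0.104  0.066] -> [9.8, -12.2, 5.2]
0.0 [-1.031  0.349 -0.57   1.237  0.89   0.893]
0.0 [-1.031  0.459 -0.644  1.053  0.89   0.893]
```

>>> jog_arm:
  moves:
    - [[1,0,-0.6],0,0.4]
    - [[3,0.1,-1.8],0,0.4]
    - [[5,0.2,-3],0,0.4]
    - [[7,0,-4],0,0.4]
    - [[8.5,0,-5],0,0.4]
    - [[8.5,0,-5],0,0.4]

```text
t: 13.4
tcp_pos: [0.4741, -0.2499, 0.1138]
tool_rot: [-0.216, 0.768, 0.416, 0.436]
force: [-0.3, -0.5, -1.7]
width: 0.0547
```

```bash
python3 w.py w9; python3 - <<'E'
from tgt import *
o,M=st();print(o['width'],o['force']);t=M[:,2]
fin=deck(.028,0,.030)+.025*t
tf([fin+[0,0,.07],fin+[0,0,.04],fin])
E
```

```text
13.4 j [-1.093  0.578 -0.227  1.406  0.855  0.755] dq [-0.    0.04 -0.04 -0.06 -0.01  0.  ] tcp [ 0.474 -0.25   0.114] xyaw 1.026 lean deg 58.25 lyaw 0.96 sum 0.6406
twist for 1.037 -0.006 y tilt 0.036
twist for 0.935 0.048 y tilt -0.01
13.45 j [-1.093  0.58  -0.228  1.404  0.854  0.755] dq [ 0.    0.03 -0.02 -0.03 -0.   -0.  ] tcp [ 0.474 -0.25   0.112] xyaw 1.024 lean deg 58.26 lyaw 0.96 sum 0.6417
0.055062414993012926 [-1.02962172 -0.04890396 -2.80716852]
[ 0.427 -0.104  0.136] -> [7.3, -12.0, 6.6]
[ 0.427 -0.104  0.106] -> [4.7, -12.1, 8.2]
[ 0.427 -0.104  0.066] -> [1.3, -12.2, 10.3]
```

View pics/w9.png

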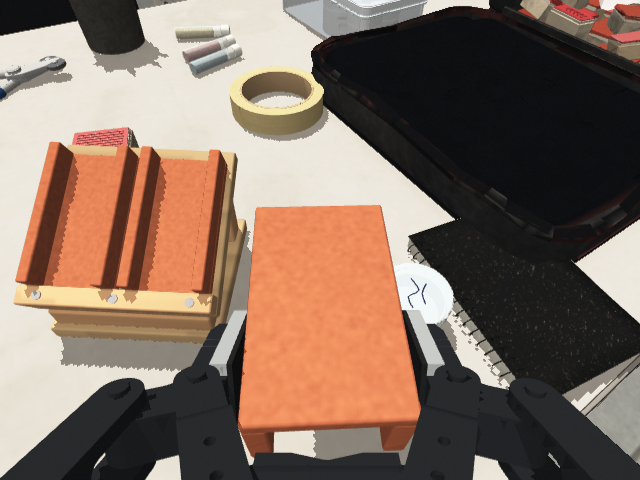

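>>> jog_arm:
  moves:
    - [[2,0,-1.2],0,0.4]
    - [[4,-3,0],0,0.4]
    - [[5,-6,2],0.02,0.4]
    - [[6.3,-9,4],0.04,0.4]
    - [[7.3,-12,6.6],0.06,0.4]
    - [[7.3,-12,6.6],0.06,0.4]
    - [[7.3,-12,6.6],0.06,0.4]

```text
t: 14.15
tcp_pos: [0.4265, -0.1032, 0.1359]
tool_rot: [-0.23, 0.78, 0.393, 0.429]
force: [0.8, -1.1, -1.8]
width: 0.0548
```

```bash
python3 w.py wA; python3 - <<'E'
from tgt import *
o,M=st();print(o['width'],o['force']);t=M[:,2]
cv2.imwrite("pics/sA.png",capture("scene")[:,:,::-1])
im=cv2.imread("pics/sA.png");cv2.imwrite("pics/sAc.png",cv2.resize(im[130:300,240:440],None,fx=4,fy=3.5))
E
```

```text
14.15 j [-1.03   0.354 -0.57   1.229  0.89   0.894] dq [-0.01  0.02  0.05  0.01  0.   -0.  ] tcp [ 0.427 -0.103  0.136] xyaw 0.91 lean deg 58.27 lyaw 0.96 sum 0.5818
twist for 1.037 -0.067 y tilt 0.035
twist for 0.935 -0.013 y tilt -0.011
14.2 j [-1.031  0.355 -0.568  1.229  0.89   0.894] dq [-0.01  0.01  0.03  0.    0.    0.  ] tcp [ 0.427 -0.104  0.136] xyaw 0.911 lean deg 58.25 lyaw 0.96 sum 0.581
0.054709929868251184 [ 0.35792932 -0.66758153 -1.39768398]
```

View pics/wA.png

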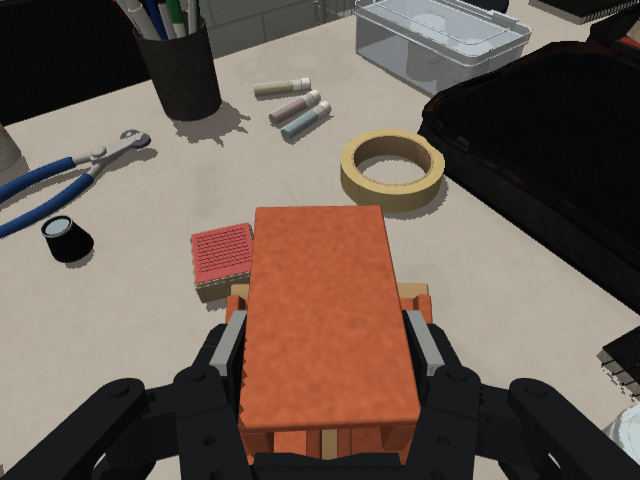

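View pics/sAc.png

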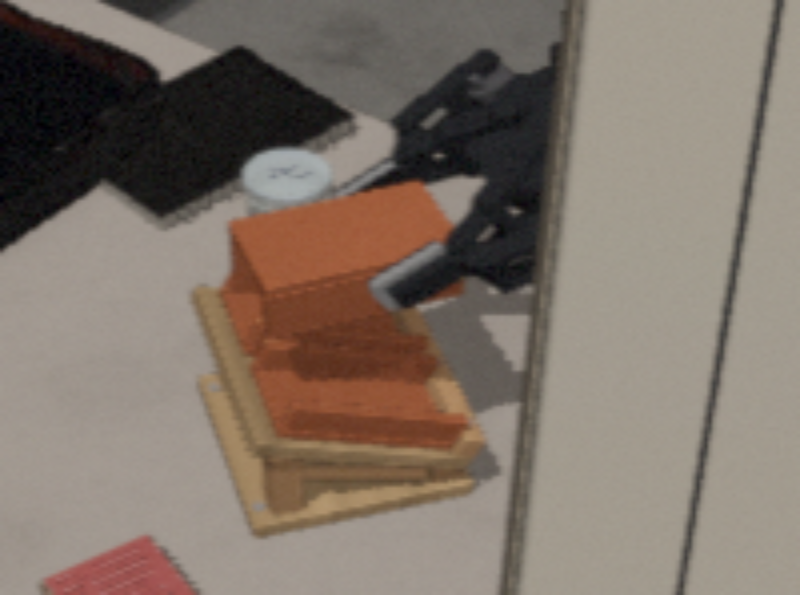

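```bash
python3 - <<'E'
from tgt import *
o,M=st();t=M[:,2];fin=deck(.028,0,.030)+.025*t
tf([fin+[0,0,z] for z in (.035,.02,.01,0)])
E
```

```text
14.25 j [-1.031  0.355 -0.567  1.229  0.89   0.894] dq [-0.01  0.01  0.01  0.    0.    0.  ] tcp [ 0.427 -0.105  0.136] xyaw 0.911 lean deg 58.25 lyaw 0.96 sum 0.5807
[ 0.427 -0.104  0.101] -> [-3.0, -0.0, 1.9]
[ 0.427 -0.104  0.086] -> [-4.2, 0.0, 2.7]
[ 0.427 -0.104  0.076] -> [-5.1, 0.0, 3.2]
[ 0.427 -0.104  0.066] -> [-5.9, 0.0, 3.7]
```

>>> jog_arm:
  moves:
    - [[-1.5,0,1],0,0.4]
    - [[-3,0,1.9],0,0.4]
    - [[-3.5,0,2.2],0,0.4]
    - [[-4,0,2.5],0,0.4]
    - [[-4.2,0,2.7],0,0.4]
    - [[-4.2,0,2.7],0,0.4]

```text
t: 14.85
tcp_pos: [0.4273, -0.1041, 0.0862]
tool_rot: [-0.229, 0.78, 0.393, 0.43]
force: [-0.3, -2.2, 0.9]
width: 0.0537
```

```bash
cat > look.py <<'E'
import sys
from tgt import *
o,M=st();print(o['width'],o['force'],o['ft_torque']);n=sys.argv[1]
cv2.imwrite(f"pics/s{n}.png",capture("scene")[:,:,::-1]);cv2.imwrite(f"pics/w{n}.png",capture("wrist")[:,:,::-1])
a=cv2.imread(f"pics/s{n}.png")[150:290,260:400];b=cv2.imread(f"pics/w{n}.png")
cv2.imwrite(f"pics/l{n}.png",np.hstack([cv2.resize(a,(400,400)),cv2.resize(b[180:480,160:480],(400,375)).copy() if 0 else cv2.copyMakeBorder(cv2.resize(b[180:480,160:480],(400,375)),0,25,0,0,cv2.BORDER_CONSTANT)]))
E
python3 look.py B
```

```text
14.85 j [-1.03   0.432 -0.624  1.094  0.891  0.895] dq [ 0.   -0.01  0.    0.   -0.01  0.  ] tcp [ 0.427 -0.104  0.086] xyaw 0.912 lean deg 58.27 lyaw 0.96 sum 0.579
0.053690644073613195 [-0.32789077 -2.19564515  0.92476795] [-0.51008754  0.10944164 -0.3741808 ]
```

View pics/lB.png

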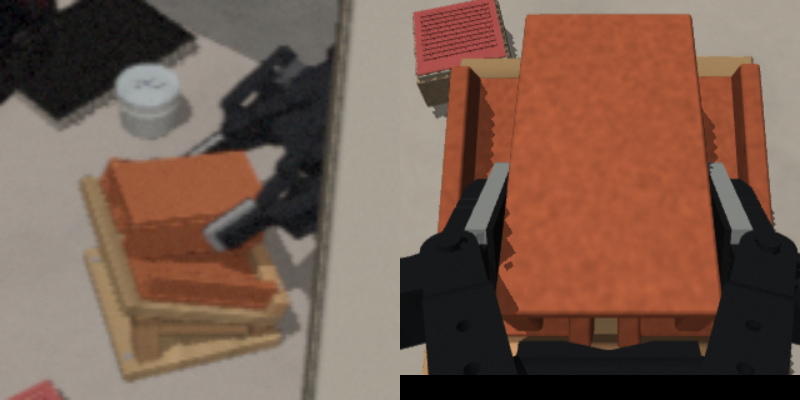

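>>> jog_arm:
  moves:
    - [[-0.4,0,0.25],0,0.4]
    - [[-0.8,0,0.5],0,0.4]
    - [[-1.2,0,0.75],0,0.4]
    - [[-1.2,0,0.75],0,0.4]

```text
t: 15.35
tcp_pos: [0.427, -0.1041, 0.0719]
tool_rot: [-0.229, 0.78, 0.393, 0.429]
force: [-1.1, -2.9, 0.6]
width: 0.0539
```

```bash
python3 look.py C
```

```text
15.35 j [-1.031  0.455 -0.638  1.055  0.89   0.895] dq [ 0.   -0.01  0.    0.01 -0.    0.  ] tcp [ 0.427 -0.104  0.072] xyaw 0.914 lean deg 58.2 lyaw 0.96 sum 0.5781
0.05391894752733089 [-1.10957207 -2.9256999   0.5517829 ] [-0.69378213  0.36347673 -0.20592616]
```

View pics/lC.png

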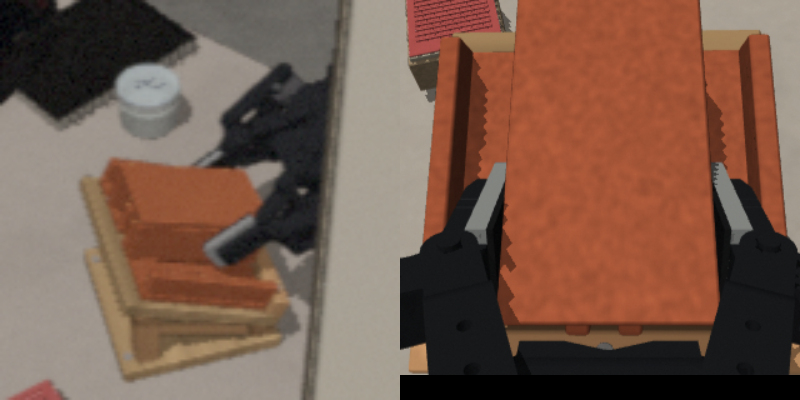

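Pivoting nicely. Lower the last ~6 mm.

>>> jog_arm:
  moves:
    - [[-0.25,0,0.15],0,0.4]
    - [[-0.5,0,0.3],0,0.4]
    - [[-0.5,0,0.3],0,0.4]

```text
t: 15.75
tcp_pos: [0.427, -0.1039, 0.0661]
tool_rot: [-0.229, 0.78, 0.393, 0.429]
force: [1.0, -0.6, 1.3]
width: 0.0537
```

```bash
python3 look.py D
```

```text
15.75 j [-1.031  0.465 -0.644  1.04   0.891  0.895] dq [ 0.   -0.    0.    0.01 -0.    0.  ] tcp [ 0.427 -0.104  0.066] xyaw 0.914 lean deg 58.23 lyaw 0.96 sum 0.5786
0.05367297693343343 [ 1.03640793 -0.59933574  1.34107555] [-0.33735943  0.01063471 -0.30792659]
```

View pics/lD.png

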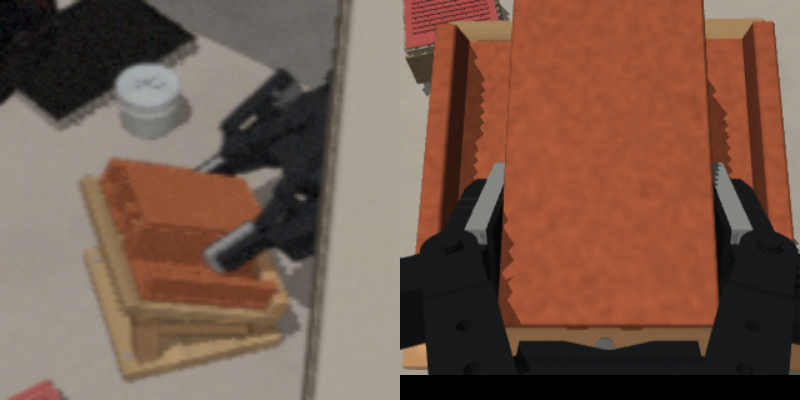

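```bash
python3 - <<'E'
from tgt import *
np.savez('pics/wD',**calibration("wrist"))
a=cv2.imread("pics/wD.png");cv2.imwrite("pics/wDc.png",cv2.resize(a[110:480,200:470],None,fx=2.2,fy=1.6))
Wc=calibration("wrist")
im=a.copy()
for x0 in (48,):
    P3=[deck((x0+sx*45)/1e3,sy*.027,.04) for sx,sy in ((-1,-1),(-1,1),(1,1),(1,-1))]
    q=proj(Wc,np.array(P3));print(q.round(1))
    cv2.polylines(im,[q.round().astype(int).reshape(-1,1,2)],True,(255,0,0),1)
for y in (54,47,11,4,-4,-11,-47,-54):
    q=proj(Wc,np.array([deck(0,y/1e3,.022),deck(.09,y/1e3,.022)])).round().astype(int)
    cv2.line(im,tuple(map(int,q[0])),tuple(map(int,q[1])),(0,255,0),1)
cv2.imwrite("pics/wDo.png",im)
E
```

```text
[[415.4 446.7]
 [234.5 447.7]
 [247.  171.4]
 [399.  169. ]]
```

View pics/wDo.png

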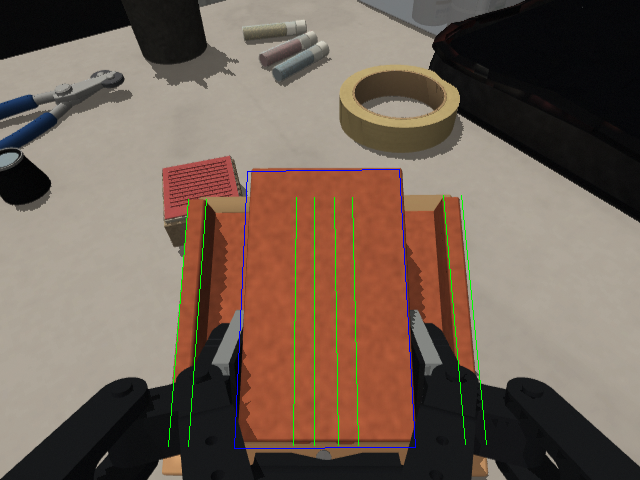

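>>> jog_arm:
  moves:
    - [[0,0,0],0,0.7]
    - [[0,0,0],0,0.71]
    - [[0,0,0],0,0.71]
    - [[0,0,0],0,0.71]

```text
t: 16.25
tcp_pos: [0.4268, -0.1038, 0.0661]
tool_rot: [-0.229, 0.78, 0.393, 0.429]
force: [0.2, -0.2, -0.4]
width: 0.0608
```

```bash
python3 look.py E
```

```text
16.25 j [-1.031  0.465 -0.644  1.04   0.89   0.895] dq [-0. -0.  0. -0.  0. -0.] tcp [ 0.427 -0.104  0.066] xyaw 0.913 lean deg 58.2 lyaw 0.96 sum 0.5787
0.06081128776582647 [ 0.1864674  -0.21423563 -0.43745027] [-0.60764715  0.49377561 -0.04249171]
```

View pics/lE.png

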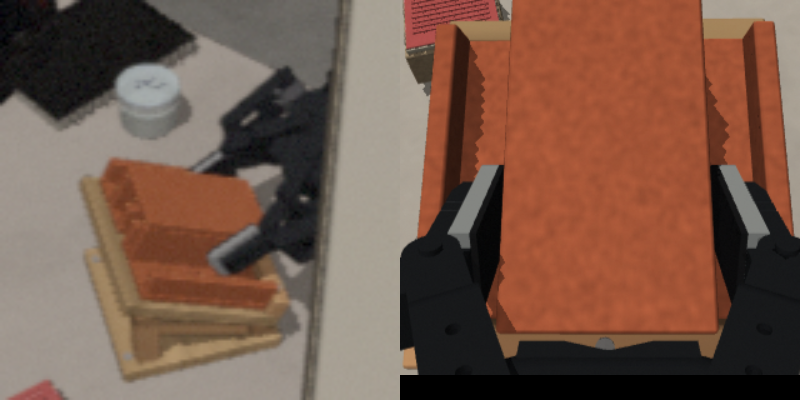

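>>> jog_arm:
  moves:
    - [[0.2,0,-1],0,0.71]
    - [[0.4,0,-3],0,0.71]
    - [[1,0,-6],0,0.71]
    - [[2,0,-10],0,0.71]
    - [[3,0,-14],0,0.71]
    - [[3,0,-14],0,0.71]

```text
t: 16.95
tcp_pos: [0.3675, -0.1919, 0.1674]
tool_rot: [-0.226, 0.781, 0.393, 0.429]
force: [0.7, -1.2, -1.4]
width: 0.0606
```

```bash
python3 - <<'E'
from tgt import *
o,M=st();print(o['force'])
Wc=calibration("wrist");a=capture("wrist")[:,:,::-1].copy();np.savez('pics/wF',**Wc)
cv2.imwrite("pics/wF.png",a);cv2.imwrite("pics/tF.png",capture("top")[:,:,::-1]);cv2.imwrite("pics/sF.png",capture("scene")[:,:,::-1])
t=cv2.imread("pics/tF.png");s=cv2.imread("pics/sF.png")
cv2.imwrite("pics/ltF.png",np.hstack([cv2.resize(t[140:290,260:410],(400,400)),cv2.resize(s[150:290,260:400],(400,400))]))
E
```

```text
16.95 j [-1.244  0.391 -0.428  1.506  0.759  0.651] dq [ 0.04  0.02 -0.09 -0.13  0.03  0.05] tcp [ 0.367 -0.192  0.167] xyaw 0.917 lean deg 58.05 lyaw 0.95 sum 0.7537
[ 0.7473961  -1.23308718 -1.41537817]
```

View pics/wF.png

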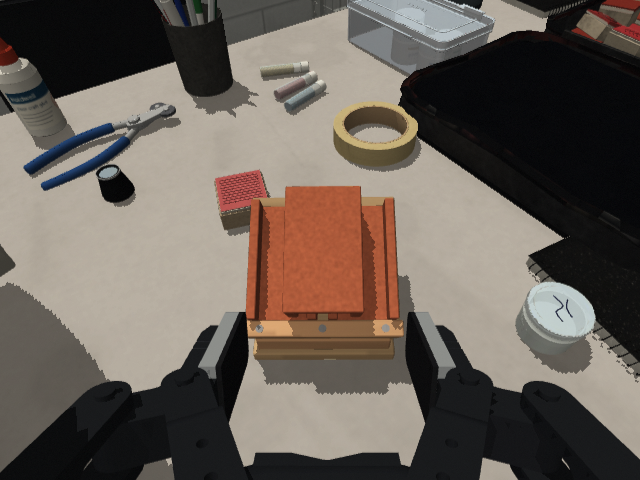

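View pics/ltF.png

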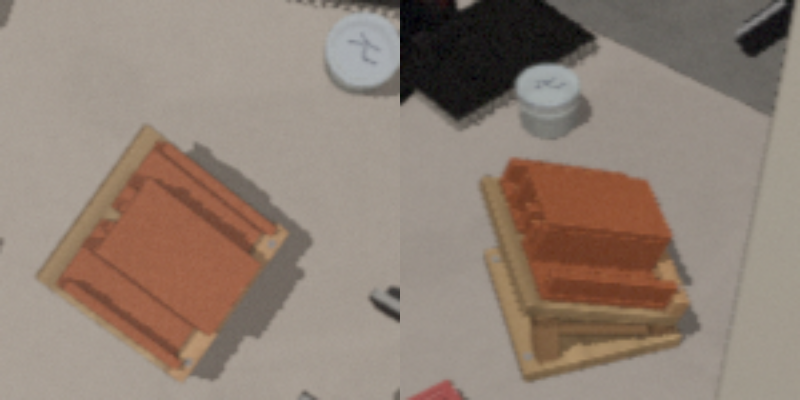

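```bash
python3 - <<'E'
import cv2
a=cv2.imread("pics/wF.png");cv2.imwrite("pics/wFc.png",cv2.resize(a[175:365,235:410],None,fx=4.2,fy=3.15,interpolation=cv2.INTER_CUBIC))
E
```

```text
(no output)
```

View pics/wFc.png

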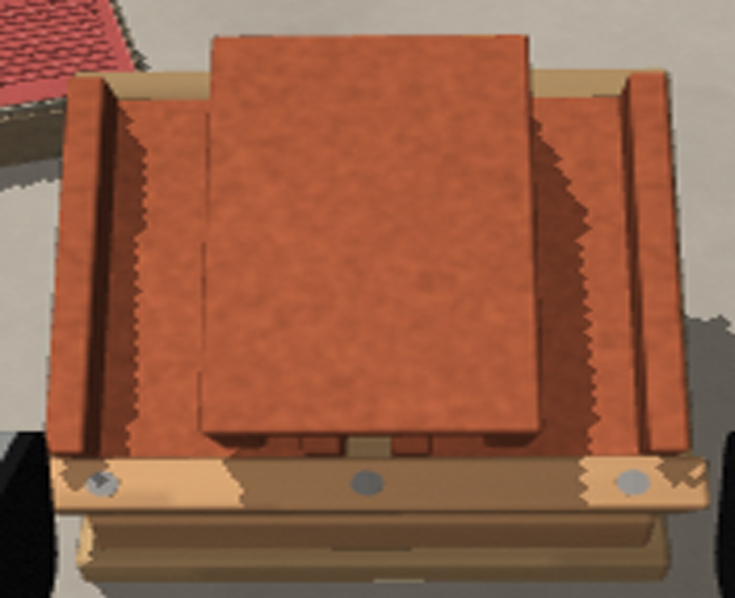

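```bash
python3 - <<'E'
from tgt import *
from scipy.optimize import least_squares
Wc=dict(np.load('pics/wF.npz'))
k=np.array([4.2,3.15]);o=np.array([235,175])
# roof refit in this view, top-edge corners of outer flanges
D=np.array([(0,54,22),(0,47,22),(0,-47,22),(0,-54,22),(90,54,22),(90,47,22),(90,-47,22),(90,-54,22)])/1e3
U=np.array([(48,452),(83,452),(645,450),(689,450),(70,80),(104,80),(630,73),(667,72)])/k+o
def rp(v,D): return D@Ro.from_euler('ZY',[v[2],-np.radians(25)]).as_matrix().T+[v[0],v[1],.04]
r=least_squares(lambda v:(proj(Wc,rp(v,D))-U).ravel(),[.407,-.1315,.945]);print(r.x.round(4),np.abs(r.fun).max().round(2));rv=r.x
C=np.array([(203,431),(538,431),(528,36),(212,38)])/k+o
pt=np.array([(-45,27,34),(-45,-27,34),(45,-27,34),(45,27,34)])/1e3
def f(v,z,pi):
    R=Ro.from_euler('ZY',[v[2],-pi]).as_matrix();return (proj(Wc,rp(rv,pt@R.T+[v[0],v[1],z]))-C).ravel()
s=least_squares(lambda v:f(v,.006,0),[.048,0,0]);print('flat fit x,y,yaw',s.x.round(4),np.abs(s.fun).max().round(2))
s=least_squares(lambda v:f(v,v[3],v[4]),[.048,0,0,.006,0]);print('free x,y,yaw,z,pitch',s.x.round(4),np.abs(s.fun).max().round(2))
E
```

```text
[ 0.4064 -0.1313  0.9382] 1.92
flat fit x,y,yaw [ 0.0475 -0.0011 -0.001 ] 1.38
free x,y,yaw,z,pitch [ 0.0498 -0.0009 -0.0015 -0.0009  0.0281] 0.48
```

```bash
python3 - <<'E'
from station import *
print(get_obs()['t'],close_job())
E
```

```text
the job is handed in; nothing more can be done
17.1 None
```

The cover tile lies hollow side down over the joint on the larger roof, released, and I handed the job in at 17.1 s of the 32 s allowed. No verdict was reported.

**How the arm got there:** Pointing straight down, it could not reach the tile or the roof without joint 1 striking the drawer. The moves allow no tilt, so I leaned the tool by repeatedly commanding poses beyond the limits of joints 1 and 6. That gave about 58° of lean along the tile, and joint 1 stayed at or below about -1.03 rad throughout.

**Placing the tile:** I gripped the tile by its flanges at 30 N and lowered it onto the slope. It pivoted 25° flat between the pads, with only a few newtons on the wrist. I then opened the fingers to 61 mm and backed the tool off along its own axis.

**Last checks, from a fresh wrist view:**

| Quantity | Measured | Allowed |
|---|---|---|
| Tile x on the deck | 47.5 to 50 mm | 39 to 56 mm |
| Tile y on the deck | about -1 mm | -13 to 13 mm |
| Turn from the joint line | about 0 rad | under 0.15 rad |
| Tilt from the slope (free fit) | 0.03 rad | under 0.08 rad |

- **Height disagreed:** the free fit gave z of about -1 mm against 3 to 9.5 mm allowed. One view fixes z only weakly. With z held at the nominal 6 mm the corners fitted within 1.4 px, and the pictures show the tile flush in both troughs, but I did not measure its height separately.
- **Bystanders:** the pot stood at the same top-view pixels as at the start. The stamp was never approached and looked unmoved, but I did not measure it.
- **Contact:** the gripper was clear of everything at hand-in.

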